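Clear down the titration bench

ROBOT

A 6-joint arm with a two-finger parallel gripper is mounted at the origin on a cart in front of the work surface, level with it; the furniture and walls round the work are solid. World frame = base frame: x ahead of the robot, y to its left, z up, the work surface at z = 0. Lengths are in m, angles in rad, forces in N, time in s.
With the tool pointing down it reaches from about 0.35 to 0.85 m from the base axis. Payload 8.1 kg.
Tool frame: the origin (TCP) lies at the very end of the fingers, on their centre line; the grasp point (between the pads) lies 19 mm behind it; z points along the fingers, y is the direction in which the jaws open and shut (so a half turn about z gives the same grasp; the last joint's range is limited). The gripper opens to 93 mm and grips with 3 to 60 N. Pads are 15 mm wide; open, the fingers measure 128 mm over their backs; the gripper's body (75 mm by 188 mm) begins 65 mm behind the grasp point.
Start: joints at [-1.186, 0.13, 1.488, -0, 1.523, -0.085], TCP at [0.272, -0.535, 0.188] pointing down, gripper open.
Joint ranges: [-2.96, 2.96], [-0.89, 2.26], [0.02, 2.5], [-1.34, 4.48], [0, 2.73], [-2.66, 2.66]. Speed limits (rad/s): [2.39, 2.39, 2.79, 3.14, 3.14, 3.14].

INTERFACE

Orientations are given as a rotation vector (axis times angle).
In Python, from plant import robot gives the robot as it stands.
- The arm moves only by the shell command python3 -m inch 'ROWS' [FORCE]. ROWS is JSON, a list that holds one entry, the list of rows, each a list of 7 numbers: the shift along the tool's x, y, z in cm, then the turn, a rotation vector about the tool's x, y, z in degrees, then the gripper command: -1 is fully open, 1 is shut, values between are in proportion. A call has 1 to 5 rows; each row shifts and turns the commanded pose from where the row before left it, along the tool's axes as they then stand; what a row does not reach is not made up. A row lasts 1/10 s, in which the tool goes at most 50 mm and 8.59 degrees, less where a joint would pass 70% of its speed; a pose out of reach is approached as far as the arm can. A call with a gripper value outside its range is refused whole. The fingers move at their own pace and stop on an object; FORCE is the grip in N (left out, the last holds). Time passes only in rows, so rows that do not move let the fingers close. It gives the time, the measured TCP pose, the force and the opening at its end, in the units of the state.
- robot.read_state(): the state, without advancing time (a new reading comes with each control period).
- robot.read_camera(name): name is "scene" or "top" or "wrist"; returns a dict with "image" (400x640x3 uint8, blue, green, red), "K" (3x3 intrinsics, pixels), "R" (3x3) and "t" (3): a world point X has camera coordinates R X + t; the wrist camera has in their place "tool_from_camera" (4x4, takes a point from camera to tool coordinates, whose origin is the TCP and whose axes are the flange's). Camera axes: x right, y down, z forward; pixel columns grow to the right and rows downward; lengths in m; the calibration is good to about 2 mm. A picture is of the moment at which its call begins: read the wrist's pose just before it. There is no depth.
- robot.close_job(): hands the job in, once; it reports no verdict.
The state is a dict: "t": time; "q": joint angles; "dq": joint speeds; "joint_torque": joint torques, N m; "tool_pos": TCP position; "orientation": TCP orientation; "force": force on the tool from outside, world axes, zero at the start; "wrist_torque": the same for the moment, N m; "opening": finger opening in m.
Only numpy, scipy, OpenCV 4.12 (cv2) and the standard library are available. Lean on these libraries where they do the work, as an engineer would, in place of code of your own. Each camera call takes 0.05 s, during which the arm holds its last target. There are 200 camera calls.

TASK

Clear away the five things left along the front of the worktop after the titration: put the two amber bottles back in the black carrier and the white bottle and the little dropper bottle in the blue carrier, each in the well cut to its own size, and stand the conical flask in the empty bay of the white wash-up tub. Lower each one in upright, right down to the bottom, rather than dropping it, and leave the beaker in the tub and the pink dish as they are.

Things in the scene. Friction and masses are not known exactly. Their poses are not given: they have to be found in the camera images.
- amber_large: Large amber glass bottle with a white screw cap: body 62 mm in diameter, 145 mm tall, up to 0.45 kg. The cap (fixed, 32 mm in diameter) spans 120 to 145 mm above the underside; the shoulder narrows from full width at 103 mm to the cap's width at 126 mm, so grip the upper part of the cap. Origin: centre of its underside, z up its axis; stands in the front row.
- amber_small: Small amber glass bottle with a black screw cap: body 52 mm in diameter, 118 mm tall, up to 0.3 kg. The cap (fixed, 27 mm in diameter) spans 94 to 118 mm above the underside; the shoulder narrows from full width at 84 mm to the cap's width at 101 mm, so grip the upper part of the cap. Origin: centre of its underside, z up its axis; stands in the front row.
- white_bottle: White plastic bottle with a blue screw cap: body 58 mm in diameter, 128 mm tall, up to 0.3 kg. The cap (fixed, 30 mm in diameter) spans 104 to 128 mm above the underside; the shoulder narrows from full width at 91 mm to the cap's width at 110 mm, so grip the upper part of the cap. Origin: centre of its underside, z up its axis; stands in the front row.
- dropper: Little amber dropper bottle with a black rubber bulb on top, 102 mm tall, up to 0.1 kg. Straight body 33 mm in diameter up to 56 mm above the underside, collar 24 mm wide from 62 to 77 mm, bulb 13 mm wide above. Grip it by the top of the body, at about 58 mm. Origin: centre of its underside, z up its axis; stands in the front row.
- flask: Conical glass flask, pale cream inside: foot 64 mm in diameter, 97 mm tall, up to 0.09 kg. Neck 28 mm in diameter from 68 to 90 mm above the underside, lip 32 mm in diameter above it. Grip it by the neck. Origin: centre of its underside, z up its axis; stands in the front row.
- black_carrier: Fixed bottle carrier, black shell and grey foam insert, 98 (x) by 168 (y) by 38 mm high, plus a steel loop on each end. Origin: centre of its underside; y runs along its length. Two round wells, 28 mm deep, floor 10 mm above the origin: 76 mm in diameter at x, y = 0, +35 mm (large bottle) and 64 mm in diameter at 0, -41 mm (small bottle).
- blue_carrier: Fixed bottle carrier, blue shell and grey foam insert, 94 (x) by 150 (y) by 38 mm high, plus a steel loop on each end. Origin: centre of its underside; y runs along its length. Two round wells, 28 mm deep, floor 10 mm above the origin: 72 mm in diameter at x, y = 0, +28 mm (white bottle) and 48 mm in diameter at 0, -40 mm (dropper bottle).
- wash_tub: Fixed white wash-up tub, 110 (x) by 190 (y) mm, walls 4 mm thick and 35 mm high, halved by a 24 mm high web into two bays of 102 by 89 mm; ribbed rubber floors 6 mm above the origin. Origin: centre of its underside; y runs along its length. The bay at x, y = 0, +46.5 mm holds a beaker; the empty one is at 0, -46.5 mm.
- tub_beaker: Clear glass beaker, 74 mm in diameter and 91 mm tall, standing loose in one bay of the wash-up tub; to be left alone. Origin: centre of its underside.
- pink_dish: Small round covered dish with pink content, 58 mm in diameter and 15 mm high, loose on the worktop at the right end of the row of bottles; to be left alone. Origin: centre of its underside.

How it is judged:
By the outcome, as a careful person would: the job done as asked, in the order asked, and still so for the second after the job is handed in, with the robot touching nothing.
It also fails if it takes over 106 s, if anything falls off the work surface, if the arm or the gripper's body presses on something with over 40 N, if the wrist force passes 120 N, or if a joint passes its speed limit or range.

## Working session

There is one attempt and no reset: what is moved stays moved. The work goes in short steps, Python scripts to look and compute and a shell command to move; the robot and the scene stay as the last step left them, time stands still between calls to the robot, and variables do not carry over. Pictures are saved under pics/ and viewed, about 12 in all and at most 16, crops included, and the job is handed in when it is done.

```bash
ls; mkdir -p pics; python3 - <<'E'
from plant import robot
import cv2,numpy as np
s=robot.read_state();print({k:np.round(v,3).tolist() for k,v in s.items()})
for n in("scene","top"):
    c=robot.read_camera(n);cv2.imwrite(f"pics/{n}0.png",c["image"]);np.savez(f"pics/{n}0.npz",**c);print(n,np.round(c["K"],1).tolist(),np.round(c["R"],3).tolist(),np.round(c["t"],3).tolist())
E
```

```text
pics
{'t': 0.0, 'q': [-1.186, 0.131, 1.489, -0.0, 1.523, -0.085], 'dq': [-0.0, 0.001, 0.001, 0.0, -0.001, -0.0], 'joint_torque': [-0.002, -55.983, -49.176, 0.077, 0.035, -0.0], 'tool_pos': [0.271, -0.534, 0.187], 'orientation': [-3.054, -0.731, 0.0], 'force': [-0.069, 0.049, 0.478], 'wrist_torque': [0.03, 0.022, 0.015], 'opening': 0.093}
scene [[454.8, 0.0, 320.4], [0.0, 454.8, 196.3], [0.0, 0.0, 1.0]] [[-0.702, -0.712, 0.015], [-0.489, 0.466, -0.738], [0.518, -0.525, -0.675]] [0.31, 0.33, 1.099]
top [[512.7, 0.0, 313.0], [0.0, 512.7, 197.4], [0.0, 0.0, 1.0]] [[-0.044, -0.999, 0.001], [-0.978, 0.043, -0.205], [0.204, -0.01, -0.979]] [-0.054, 0.504, 1.663]
```

View pics/scene0.png

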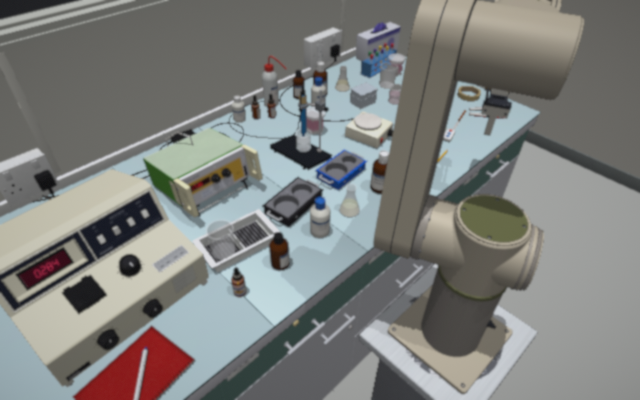

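View pics/top0.png

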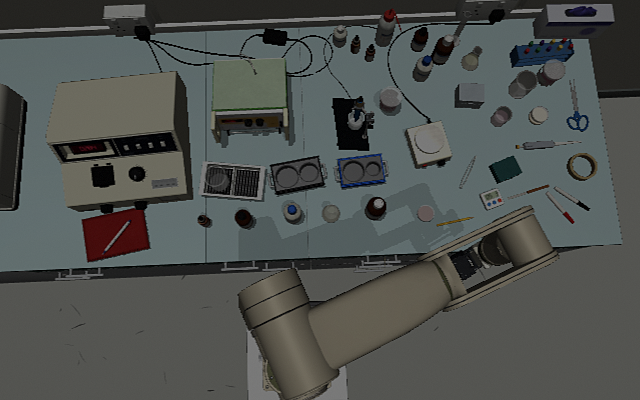

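Scene view: five items are in the front row, with the tub and two carriers behind. In the top view, from the left: dropper (204,221), small amber (244,217), white bottle (292,212), flask (331,212), large amber (376,207) and dish (426,213). The tub is at (233,180), the black carrier at (298,174) and the blue carrier at (361,170). I'll enlarge this.

```bash
cat > h.py <<'E'
import numpy as np,cv2
from scipy.spatial.transform import Rotation as Ro
def ray(c,u,v,z,pose=None):
    d=np.linalg.inv(c["K"])@[u,v,1.]
    if pose is None: R=np.array(c["R"]).T; o=-R@c["t"]
    else:
        T=np.array(c["tool_from_camera"]);Rt=Ro.from_rotvec(pose[1]).as_matrix()
        R=Rt@T[:3,:3];o=Rt@T[:3,3]+pose[0]
    d=R@d; return o+d*(z-o[2])/d[2]
E
python3 - <<'E'
from h import *
c=np.load("pics/top0.npz")
for n,u,v,z in[("dropper",204,218,.1),("asmall",244,216,.118),("white",292,209,.128),("flask",331,210,.097),("alarge",376,202,.145),("tubTL",204,163,.035),("tubTR",267,166,.035),("tubBL",199,195,.035),("tubBR",263,200,.035)]:print(n,ray(c,u,v,z).round(3))
im=c["image"][140:240,190:450];cv2.imwrite("pics/crop0.png",cv2.convertScaleAbs(cv2.resize(im,None,fx=3,fy=3,interpolation=cv2.INTER_CUBIC),alpha=1.5))
E
```

```text
dropper [0.439 0.278 0.1  ]
asmall [0.437 0.147 0.118]
white [ 0.451 -0.007  0.128]
flask [ 0.448 -0.132  0.097]
alarge [ 0.458 -0.273  0.145]
tubTL [0.642 0.291 0.035]
tubTR [0.621 0.076 0.035]
tubBL [0.53  0.308 0.035]
tubBR [0.503 0.093 0.035]
```

View pics/crop0.png

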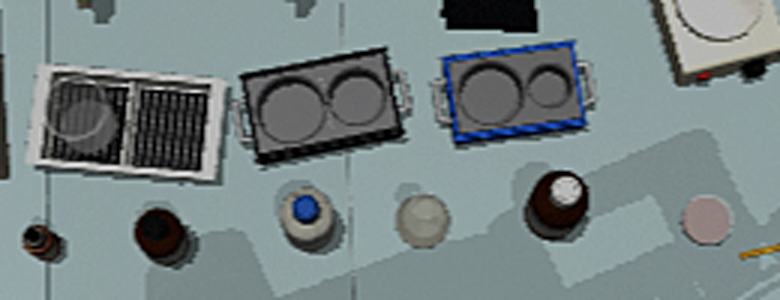

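The crop shows the +y (larger) wells on the left: black wells at (292,112) and (358,98), blue at (490,95) and (547,88). The empty tub bay is on the right at (172,127). Next I lift the arm, square the tool and look with the wrist camera.

```bash
python3 -m inch '[[[0,0,-2.5,0,0,-7.9,-1],[0,0,-2.5,0,0,-7.9,-1],[0,0,-2.5,0,0,-7.9,-1],[0,0,-2.5,0,0,-7.9,-1]]]' 15
python3 -m inch '[[[0,0,-2.5,0,0,-7.9,-1],[0,0,-2.5,0,0,-7.9,-1],[0,0,-2.5,0,0,-7.9,-1],[0,0,-2.5,0,0,-7.9,-1]]]'
python3 -m inch '[[[4.3,2,0,0,0,0,-1],[4.3,2,0,0,0,0,-1],[4.3,2,0,0,0,0,-1],[4.3,2,0,0,0,0,-1]]]'
python3 -m inch '[[[4.3,2,0,0,0,0,-1],[4.3,2,0,0,0,0,-1],[4.3,2,0,0,0,0,-1],[4.3,2,0,0,0,0,-1],[0,0,0,0,0,0,-1]]]'
cat >> h.py <<'E'
def shot(name):
    from plant import robot
    s=robot.read_state();c=robot.read_camera("wrist")
    np.savez(f"pics/{name}.npz",**c,p=s["tool_pos"],o=s["orientation"]);cv2.imwrite(f"pics/{name}.png",c["image"])
    print(name,s["t"],np.round(s["tool_pos"],4),np.round(s["orientation"],3),s["opening"],np.round(s["force"],1));return c,(np.array(s["tool_pos"]),np.array(s["orientation"]))
E
python3 - <<'E'
from h import *
c,p=shot("w1");print(c["tool_from_camera"],c["K"])
E
```

```text
t: 0.5
tool_pos: [0.2715, -0.5346, 0.288]
orientation: [-2.735, -1.543, -0.0]
force: [0.3, 0.1, 0.4]
opening: 0.0933
t: 0.9
tool_pos: [0.2715, -0.5348, 0.3881]
orientation: [-2.212, -2.229, -0.001]
force: [-0.4, -0.1, 0.1]
opening: 0.0931
t: 1.3
tool_pos: [0.3516, -0.3611, 0.3871]
orientation: [-2.219, -2.223, -0.0]
force: [1.0, -1.3, 0.4]
opening: 0.0934
t: 1.8
tool_pos: [0.4326, -0.1858, 0.3876]
orientation: [-2.211, -2.231, -0.003]
force: [-0.4, -0.5, 0.5]
opening: 0.0931
w1 1.8 [ 0.4326 -0.1858  0.3876] [-2.211 -2.231 -0.003] 0.09307956016694047 [-0.4 -0.5  0.5]
[[ 6.41917811e-04 -9.70880163e-01 -2.39564808e-01  6.60451676e-02]
 [ 9.99998922e-01  3.06816530e-04  1.43608336e-03  3.60110419e-05]
 [-1.32076241e-03 -2.39565472e-01  9.70879313e-01 -1.96728123e-01]
 [ 0.00000000e+00  0.00000000e+00  0.00000000e+00  1.00000000e+00]] [[304.26977833   0.         316.20551108]
 [  0.         304.26977833 198.86676215]
 [  0.           0.           1.        ]]
```

View pics/w1.png

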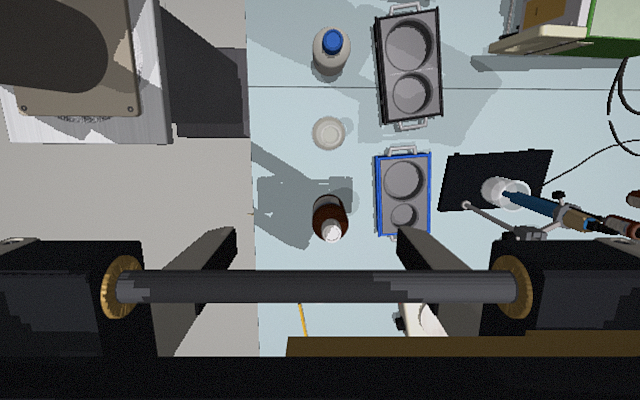

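The wrist view shows the large amber cap at (332,231), flask mouth (327,132), white bottle's cap (333,42), blue wells (404,181)/(404,214) and black wells (409,45)/(410,93). I'll take a second view further left for the tub, small amber and dropper, then measure.

```bash

python3 -m inch '[[[4.9,0,0,0,0,0,-1],[4.9,0,0,0,0,0,-1],[4.9,0,0,0,0,0,-1],[4.9,0,0,0,0,0,-1],[4.9,0,0,0,0,0,-1]]]' |tail -1
python3 -m inch '[[[0,0,0,0,0,0,-1]]]' | tail -1
python3 - <<'E'
from h import *
c,p=shot("w2")
E
```

```text
opening: 0.0929
opening: 0.0928
w2 2.45 [0.43   0.0583 0.3875] [-2.212e+00 -2.230e+00 -1.000e-03] 0.09277827047429064 [-0.1 -1.4  0.3]
```

View pics/w2.png

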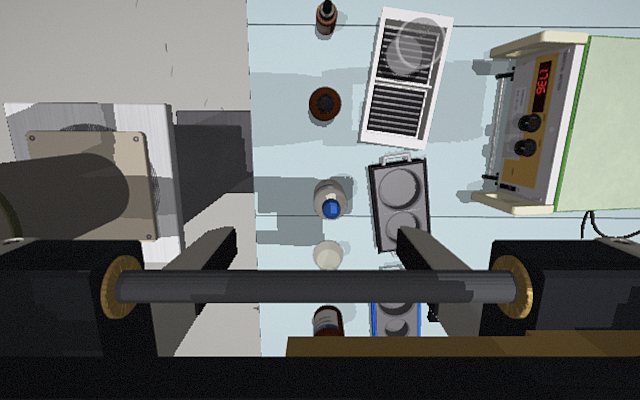

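```bash
cat > meas.py <<'E'
from h import *
def hough(name,items,out=None):
    c=np.load(f"pics/{name}.npz");p=(c["p"],c["o"]);im=c["image"];F=4
    g=cv2.cvtColor(im,cv2.COLOR_BGR2GRAY);vis=im.copy();res={}
    for n,u,v,z,dia in items:
        P=ray(c,u,v,z,p);Q=ray(c,u+1,v,z,p);r=dia/2/np.linalg.norm(P-Q)
        m=int(r*1.9)+3;x0,y0=max(u-m,0),max(v-m,0)
        k=cv2.GaussianBlur(cv2.resize(g[y0:v+m,x0:u+m],None,fx=F,fy=F,interpolation=cv2.INTER_CUBIC),(0,0),2)
        h=cv2.HoughCircles(k,cv2.HOUGH_GRADIENT_ALT,1,5,param1=60,param2=.5,minRadius=int(r*F*.85),maxRadius=int(r*F*1.15))
        if h is None:h=cv2.HoughCircles(k,cv2.HOUGH_GRADIENT,1,20,param1=60,param2=12,minRadius=int(r*F*.88),maxRadius=int(r*F*1.12))
        if h is None: print(n,"none");continue
        x,y,rr=h.reshape(-1,h.shape[-1])[0][:3];x,y,rr=(x+.5)/F-.5+x0,(y+.5)/F-.5+y0,rr/F
        res[n]=ray(c,x,y,z,p);print(n,np.round([x,y,rr,r],1),res[n].round(4))
        cv2.circle(vis,(round(x*16),round(y*16)),round(rr*16),(0,255,0),1,cv2.LINE_AA,4)
    if out:cv2.imwrite(out,vis)
    return res,vis
E
python3 - <<'E'
from meas import *
r1,a=hough("w1",[("alarge",332,231,.145,.032),("flask",327,132,.097,.032),("white",333,42,.128,.030),("blueW",404,181,.038,.072),("blueD",404,214,.038,.048),("blackL",409,45,.038,.076),("blackS",410,93,.038,.064)])
r2,b=hough("w2",[("asmall",323,103,.118,.027),("white",331,209,.128,.030),("blackL",400,187,.038,.076),("blackS",406,228,.038,.064),("bulb",326,4,.102,.013)])
for k,A,B in(("blue",r1["blueW"],r1["blueD"]),("black",r1["blackL"],r1["blackS"]),("black2",r2["blackL"],r2["blackS"])):
    d=(A-B)[:2];print(k,np.linalg.norm(d).round(4),"yaw",np.degrees(np.arctan2(-d[0],d[1])).round(1))
c=np.load("pics/w2.npz");g=c["image"];
h=np.hstack([cv2.resize(a[0:250,290:450],None,fx=2.3,fy=2.3),cv2.resize(b[0:250,290:460],None,fx=2.3,fy=2.3)]);cv2.imwrite("pics/m1.png",h)
for u,v in((385,8),(452,20),(430,147),(360,140)):print(ray(c,u,v,.035,(c["p"],c["o"])).round(3))
E
```

```text
alarge [330.1 228.4  10.3  10.5] [ 0.4555 -0.2739  0.145 ]
flask [330.6 135.4  10.3  10.2] [ 0.4558 -0.1367  0.097 ]
white [332.6  43.9  11.   10.9] [ 0.4545 -0.0126  0.128 ]
blueW [403.4 180.4  20.5  19.7] [ 0.5929 -0.2179  0.038 ]
blueD [403.4 216.4  12.8  12.8] [ 0.5982 -0.2864  0.038 ]
blackL [408.4  45.9  24.5  23.1] [0.5837 0.0068 0.038 ]
blackS [409.1  95.1  17.4  18.8] [ 0.5913 -0.0702  0.038 ]
asmall [323.4 110.6   9.4   9.2] [0.4404 0.1436 0.118 ]
white [330.6 207.1   9.    9.6] [ 0.4535 -0.0009  0.128 ]
blackL [398.6 189.1  21.7  20.7] [0.5823 0.0097 0.038 ]
blackS [404.1 227.6  17.3  16.9] [ 0.5982 -0.0646  0.038 ]
bulb [326.2   9.2   4.3   4.6] [0.4429 0.2823 0.102 ]
blue 0.0687 yaw 4.4
black 0.0774 yaw 5.6
black2 0.076 yaw 12.1
[0.539 0.307 0.035]
[0.649 0.29  0.035]
[0.634 0.086 0.035]
[0.508 0.098 0.035]
```

View pics/m1.png

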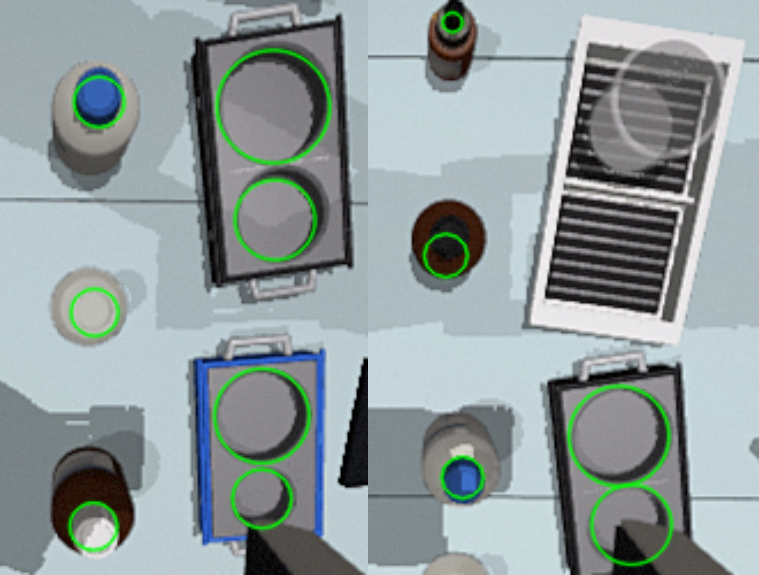

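Several cap fits are a few pixels off, and the black small-well fit in w1 is wrong. Otherwise the layout is clear. I'll fly low over the tub, black and blue wells on the way to the large amber bottle.

```bash

python3 -m inch '[[[1.5,3.5,2.5,0,0,0,-1],[1.5,3.5,2.5,0,0,0,-1],[1.5,3.5,2.5,0,0,0,-1],[1.5,3.5,2.5,0,0,0,-1],[0,0,0,0,0,0,-1]]]' |tail -1
python3 -m inch '[[[0,0,0,0,0,0,-1]]]' | tail -1
python3 -c "
from h import *;shot('c_tub')"
python3 -m inch '[[[-3.5,0.5,0,0,0,0,-1],[-3.5,0.5,0,0,0,0,-1],[-3.5,0.5,0,0,0,0,-1],[-3.5,0.5,0,0,0,0,-1],[-3.5,0,0,0,0,0,-1]]]' |tail -1
python3 -m inch '[[[0,0,0,0,0,0,-1],[0,0,0,0,0,0,-1]]]' | tail -1
python3 -c "
from h import *;shot('c_black')"
python3 -m inch '[[[-4.2,0,0,0,0,0,-1],[-4.2,0,0,0,0,0,-1],[-4.2,0,0,0,0,0,-1],[-4.2,0,0,0,0,0,-1],[-4.2,0,0,0,0,0,-1]]]' |tail -1
python3 -m inch '[[[0,0,0,0,0,0,-1],[0,0,0,0,0,0,-1]]]' | tail -1
python3 -c "
from h import *;shot('c_blue')
ims=[cv2.imread(f'pics/c_{n}.png')[0:290,250:510] for n in('tub','black','blue')]
cv2.imwrite('pics/c_all.png',np.hstack(ims))"
```

```text
opening: 0.0928
opening: 0.0931
c_tub 3.1 [0.5702 0.112  0.2853] [-2.22  -2.219  0.007] 0.09306877374774047 [-0.2 -0.   1.6]
opening: 0.0932
opening: 0.0926
c_black 3.85 [ 0.5906 -0.0622  0.2903] [2.22  2.218 0.004] 0.09264285614371315 [-0.5  0.9  0.5]
opening: 0.093
opening: 0.0931
c_blue 4.6 [ 0.5912 -0.2701  0.2882] [2.220e+00 2.223e+00 1.000e-03] 0.09312600854804227 [0.4 0.8 0.1]
```

View pics/c_all.png

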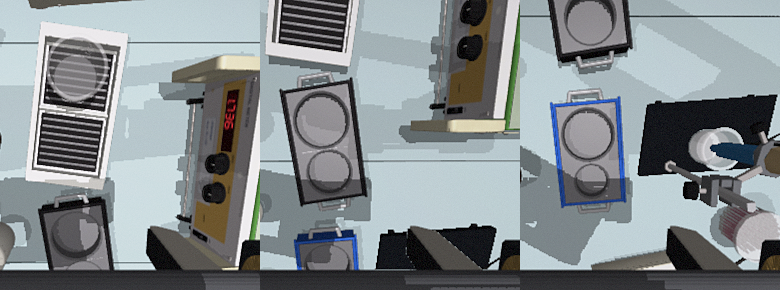

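The wells, empty tub bay and beaker are clearly visible from close above. Full-image pixels: black wells (312,117)/(319,170), blue (318,131)/(321,181), and tub corners near (291,22),(380,32),(355,187),(275,180).

```bash
python3 - <<'E'
from meas import *
r1,a=hough("c_black",[("blackL",312,117,.038,.076),("blackS",319,170,.038,.064)])
r2,b=hough("c_blue",[("blueW",318,131,.038,.072),("blueD",321,181,.038,.048)])
for k,A,B in(("black",r1["blackL"],r1["blackS"]),("blue",r2["blueW"],r2["blueD"])):
    d=(A-B)[:2];print(k,np.linalg.norm(d).round(4),"yaw",np.degrees(np.arctan2(-d[0],d[1])).round(1))
# tub: white mask -> rect
c=np.load("pics/c_tub.npz");p=(c["p"],c["o"]);im=c["image"];t=im.copy()
m=(im.min(2)>190).astype(np.uint8)*255;m[:, :255]=0;m[:,400:]=0;m[205:]=0
m=cv2.morphologyEx(m,cv2.MORPH_CLOSE,np.ones((15,15)))
k=max(cv2.findContours(m,0,2)[0],key=cv2.contourArea)
P=np.array([ray(c,*q[0],.035,p)[:2] for q in k],np.float32);print("tub rect",cv2.minAreaRect(P));cv2.drawContours(t,[k],-1,(0,0,255),1)
def web(c,n,lo,hi):pass
cv2.imwrite("pics/m2.png",np.hstack([cv2.resize(x[y:y+210,265:385],None,fx=2.2,fy=2.2) for x,y in((t,10),(a,60),(b,70))]))
E
```

```text
blackL [316.4 109.6  27.9  26.7] [0.5925 0.0232 0.038 ]
blackS [319.6 171.1  22.9  21.5] [ 0.5973 -0.0646  0.038 ]
blueW [316.9 134.9  26.4  25.1] [ 0.5928 -0.2195  0.038 ]
blueD [320.9 180.1  17.1  16.1] [ 0.599  -0.2855  0.038 ]
black 0.088 yaw 3.1
blue 0.0663 yaw 5.3
tub rect ((0.5872169137001038, 0.1968463510274887), (0.27471208572387695, 0.21675127744674683), 89.94902038574219)
```

View pics/m2.png

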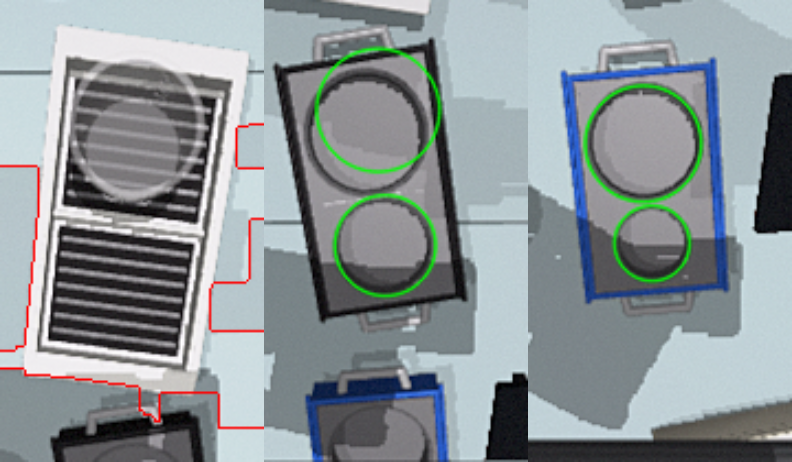

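```bash
python3 - <<'E'
from h import *
def W(n,x,y,x0,y0,z):
    c=np.load(f"pics/c_{n}.npz");return ray(c,265+(x-x0)/2.2,y0+y/2.2,z,(c["p"],c["o"]))[:2]
def pr(k,A,B):
    d=A-B;print(k,A.round(4),B.round(4),np.linalg.norm(d).round(4),np.degrees(np.arctan2(-d[0],d[1])).round(1))
pr("black",W("black",366.5,131.5,264,60,.038),W("black",384.5,243.5,264,60,.038))
pr("blue",W("blue",644,142,528,70,.038),W("blue",652,243,528,70,.038))
o=[W("tub",x,y,0,10,.035) for x,y in((57,25),(248,52),(195,392),(25,375))];print(np.round(o,3),np.mean(o,0))
pr("L",o[0],o[3]);pr("R",o[1],o[2]);
f=[W("tub",x,y,0,10,.006) for x,y in((63,233),(195,246),(183,360),(50,341))];print("bay floor",np.round(f,3),np.mean(f,0))
c=np.load("pics/w1.npz");p=(c["p"],c["o"])
# caps by eye from m1 (scale 2.3, u=290+x/2.3) bottoms/tops
for n,x,y,z in(("alarge",97,533,.145),("white",100,98,.128),("flask",94,312,.097)):print(n,ray(c,290+x/2.3,y/2.3,z,p).round(4))
c=np.load("pics/w2.npz");p=(c["p"],c["o"])
for n,x,y,z in(("white",464,478,.128),("asmall",448,242,.118),("bulb",453,14,.1)):print(n,ray(c,290+(x-368)/2.3,y/2.3,z,p).round(4))
E
```

```text
black [0.5857 0.0093] [ 0.5975 -0.064 ] 0.0742 9.2
blue [ 0.5941 -0.219 ] [ 0.5997 -0.286 ] 0.0672 4.8
[[0.536 0.309]
 [0.652 0.294]
 [0.626 0.084]
 [0.51  0.096]] [0.58103874 0.19579639]
L [0.5362 0.3092] [0.5103 0.0956] 0.2151 -6.9
R [0.6517 0.2944] [0.6259 0.084 ] 0.212 -7.0
bay floor [[0.536 0.189]
 [0.626 0.181]
 [0.62  0.101]
 [0.525 0.115]] [0.57675629 0.14649495]
alarge [ 0.4588 -0.2793  0.145 ]
white [ 0.4556 -0.011   0.128 ]
flask [ 0.4562 -0.1372  0.097 ]
white [ 0.4553 -0.002   0.128 ]
asmall [0.4424 0.1513 0.118 ]
bulb [0.4439 0.2869 0.1   ]
```

Well and tub estimates: black L (0.586,0.010), S (0.5975,-0.065); blue W (0.594,-0.219), D (0.600,-0.286); bay (0.576,0.148). Next I go above the large amber bottle and look closely.

```bash

python3 -m inch '[[[-0.15,-3.35,2,0,0,0,-1],[-0.15,-3.35,2,0,0,0,-1],[-0.15,-3.35,2,0,0,0,-1],[-0.15,-3.35,2,0,0,0,-1],[0,0,0,0,0,0,-1]]]' 30|tail -1
python3 -m inch '[[[0,0,0,0,0,0,-1],[0,0,0,0,0,0,-1]]]' | tail -1
cat >> meas.py <<'E'
def cap(name,f,z,win):
    c=np.load(f"pics/{name}.npz");p=(c["p"],c["o"]);im=c["image"].astype(int);m=f(im).astype(np.uint8)
    a,b,x,y=win;w=np.zeros_like(m);w[b:y,a:x]=m[b:y,a:x]
    n,l,s,q=cv2.connectedComponentsWithStats(w);i=1+np.argmax(s[1:,4]);k=cv2.findContours((l==i).astype(np.uint8),0,2)[0][0]
    e=cv2.minEnclosingCircle(k);P=ray(c,*q[i],z,p);print(name,"blob",s[i],q[i].round(1),"enc",np.round(e[0],1),round(e[1],1),"P",P.round(4),"Penc",ray(c,*e[0],z,p).round(4),"tool dx,dy cm",((P-c["p"])[[1,0]]*100).round(2))
E
python3 - <<'E'
from meas import *
shot("n1")
cap("n1",lambda i:i.min(2)>130,.145,(230,90,400,262))
cv2.imwrite("pics/n1c.png",cv2.imread("pics/n1.png")[:, 150:490])
E
```

```text
opening: 0.0931
opening: 0.0932
n1 5.35 [ 0.4591 -0.2763  0.2098] [2.215e+00 2.223e+00 2.000e-03] 0.09321940979026119 [0.3 0.2 0.1]
n1 blob [  230    90   170   172 13488] [326.  151.4] enc [314.5 175.5] 120.2 P [ 0.4679 -0.2332  0.145 ] Penc [ 0.4581 -0.254   0.145 ] tool dx,dy cm [4.31 0.88]
```

View pics/n1c.png

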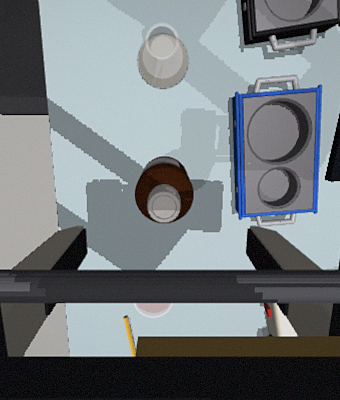

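The cap centre is at about full-image (313,206), in shadow. The flask is at (312,45) and the blue wells at (428,130)/(429,187).

```bash
python3 - <<'E'
from meas import *
cap("n1",lambda i:(i.min(2)>75),.145,(285,182,345,232))
hough("n1",[("cap",313,206,.145,.032),("blueW",428,130,.038,.072),("blueD",429,187,.038,.048)])
E
```

```text
n1 blob [ 285  182   60   50 1978] [314.9 212. ] enc [314.5 206.5] 38.3 P [ 0.4586 -0.287   0.145 ] Penc [ 0.4582 -0.2819  0.145 ] tool dx,dy cm [-1.07 -0.04]
cap [312.4 203.9  18.8  18. ] [ 0.4563 -0.2795  0.145 ]
blueW [429.1 131.1  32.1  30.4] [ 0.5937 -0.2184  0.038 ]
blueD [428.6 187.9  20.5  19.4] [ 0.5995 -0.287   0.038 ]
```

```bash

python3 -m inch '[[[-0.4,-0.25,2.6,0,0,0,-1],[0,0,2.8,0,0,0,-1],[0,0,2.75,0,0,0,-1],[0,0,0,0,0,0,-1]]]' 30
python3 -m inch '[[[0,0,0,0,0,0,1],[0,0,0,0,0,0,1],[0,0,0,0,0,0,1],[0,0,0,0,0,0,1],[0,0,0,0,0,0,1]]]'
python3 -m inch '[[[0,0,0,0,0,0,1],[0,0,0,0,0,0,1],[0,0,0,0,0,0,1]]]'
```

```text
t: 5.8
tool_pos: [0.4538, -0.279, 0.123]
orientation: [-2.214, -2.221, 0.001]
force: [-0.4, 0.8, -0.3]
opening: 0.0931
t: 6.3
tool_pos: [0.455, -0.2809, 0.127]
orientation: [2.218, 2.223, 0.0]
force: [-0.5, 0.6, -0.1]
opening: 0.0576
t: 6.6
tool_pos: [0.4546, -0.2806, 0.1261]
orientation: [-2.219, -2.224, 0.0]
force: [0.4, -0.2, -0.1]
opening: 0.0335
```

```bash

python3 -m inch '[[[0,0,0,0,0,0,1],[0,0,0,0,0,0,1],[0,0,0,0,0,0,1]]]'
python3 -m inch '[[[0,0,-2,0,0,0,1],[0,0,-3,0,0,0,1],[0,0,-3,0,0,0,1],[0,0,0,0,0,0,1],[0,0,0,0,0,0,1]]]'
```

```text
t: 6.9
tool_pos: [0.4546, -0.2806, 0.1261]
orientation: [-2.219, -2.224, 0.0]
force: [0.2, 0.9, -0.3]
opening: 0.0093
t: 7.4
tool_pos: [0.4552, -0.281, 0.207]
orientation: [2.218, 2.222, 0.0]
force: [0.1, -0.2, 0.1]
opening: 0.0004
```

The jaws closed on nothing, so I look again.

```bash
python3 -m inch '[[[0,0,0,0,0,0,-1],[0,0,0,0,0,0,-1],[0,0,0,0,0,0,-1],[0,0,0,0,0,0,-1],[0,0,0,0,0,0,-1]]]'
python3 - <<'E'
from meas import *
shot("n2")
hough("n2",[("cap",313,206,.145,.032),("blueW",428,130,.038,.072),("blueD",429,187,.038,.048)])
from plant import robot
c=robot.read_camera("scene");cv2.imwrite("pics/s2.png",c["image"])
cv2.imwrite("pics/n2c.png",np.hstack([cv2.imread("pics/n2.png")[:, 150:490],cv2.resize(c["image"][100:300,250:480],(460,400))]))
E
```

```text
t: 7.9
tool_pos: [0.4545, -0.2805, 0.2058]
orientation: [-2.219, -2.223, 0.0]
force: [-0.2, -0.2, -0.2]
opening: 0.0359
n2 7.9 [ 0.4545 -0.2805  0.2058] [-2.219 -2.223  0.   ] 0.03592089951897829 [-0.2 -0.2 -0.2]
cap [319.6 200.9  19.   18.3] [ 0.4578 -0.2798  0.145 ]
blueW [435.1 127.4  32.4  30.8] [ 0.5935 -0.2181  0.038 ]
blueD [431.6 186.9  20.4  19.6] [ 0.596  -0.2889  0.038 ]
```

View pics/n2c.png

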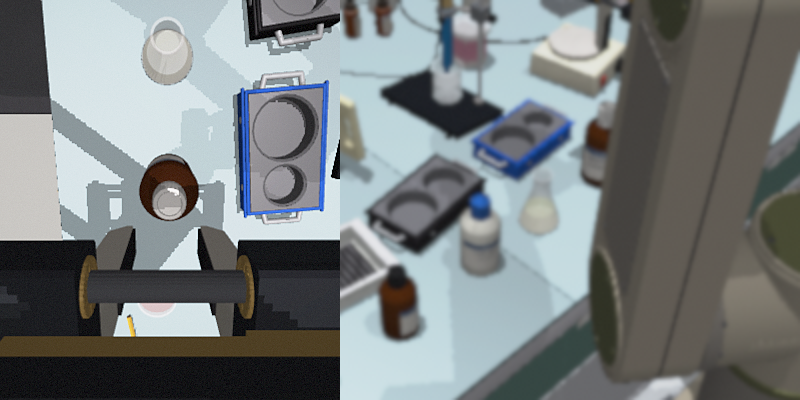

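n2 shows the bottle unmoved, with its cap at full-image (320,201). The visible fingertips (v≈228, 161 px apart at full opening) lie at tool z≈-29 mm by the calibration, not at the TCP, so the jaws probably shut above the cap. I'll test lower with a light force and let the opening tell me what is gripped.

```bash
python3 -m inch '[[[0,0.2,2,0,0,0,-1],[0,0,2,0,0,0,-1],[0,0,2,0,0,0,-1],[0,0,2,0,0,0,-1],[0,0,1.3,0,0,0,-1]]]' 4
python3 -m inch '[[[0,0,1.2,0,0,0,-1],[0,0,0,0,0,0,-1],[0,0,0,0,0,0,1],[0,0,0,0,0,0,1],[0,0,0,0,0,0,1]]]'
python3 -m inch '[[[0,0,0,0,0,0,1],[0,0,0,0,0,0,1],[0,0,0,0,0,0,1],[0,0,0,0,0,0,1],[0,0,0,0,0,0,1]]]'
python3 -m inch '[[[0,0,0,0,0,0,1],[0,0,0,0,0,0,1],[0,0,0,0,0,0,1]]]'
```

```text
t: 8.5
tool_pos: [0.456, -0.2802, 0.1115]
orientation: [-2.218, -2.223, 0.0]
force: [-0.7, 0.6, 0.7]
opening: 0.084
t: 9.0
tool_pos: [0.4573, -0.2811, 0.1023]
orientation: [2.218, 2.222, 0.0]
force: [0.2, -0.5, 0.1]
opening: 0.0734
t: 9.5
tool_pos: [0.4566, -0.2806, 0.1011]
orientation: [-2.219, -2.224, 0.0]
force: [-0.1, -0.1, 0.1]
opening: 0.0338
t: 9.8
tool_pos: [0.4566, -0.2806, 0.1011]
orientation: [-2.219, -2.224, -0.0]
force: [0.1, -0.6, -0.4]
opening: 0.0317
```

Opening is 31.7 mm, so the cap is gripped. That confirms the fingertips sit about 28 mm behind the reported TCP. I tighten, lift 15 cm and check.

```bash
python3 -m inch '[[[0,0,0,0,0,0,1],[0,0,0,0,0,0,1],[0,0,-0.5,0,0,0,1],[0,0,-1.5,0,0,0,1],[0,0,-2.5,0,0,0,1]]]' 30
python3 -m inch '[[[0,0,-3.5,0,0,0,1],[0,0,-3.5,0,0,0,1],[0,0,-3,0,0,0,1],[0,0,-1.5,0,0,0,1],[0,0,0,0,0,0,1]]]'
python3 -m inch '[[[2,0.9,0,0,0,0,1],[3.5,1.55,0,0,0,0,1],[4,1.8,0,0,0,0,1],[4,1.8,0,0,0,0,1],[4,1.8,0,0,0,0,1]]]'
python3 -m inch '[[[4,1.8,0,0,0,0,1],[3.5,1.55,0,0,0,0,1],[2.5,1.1,0,0,0,0,1],[1.5,0.6,0,0,0,0,1],[0,0,0,0,0,0,1]]]'
python3 -m inch '[[[0,0,0,0,0,0,1],[0,0,0,0,0,0,1]]]'
python3 - <<'E'
from meas import *
shot("n3");
from plant import robot
c=robot.read_camera("scene");
cv2.imwrite("pics/n3c.png",np.hstack([cv2.imread("pics/n3.png")[:, 150:490],cv2.resize(c["image"][100:300,150:380],(460,400))]))
E
```

```text
t: 10.3
tool_pos: [0.4551, -0.2795, 0.1452]
orientation: [-2.216, -2.22, 0.001]
force: [0.2, -0.1, -4.0]
opening: 0.031
t: 10.8
tool_pos: [0.4577, -0.2815, 0.2644]
orientation: [2.216, 2.22, 0.001]
force: [1.3, 0.2, -3.0]
opening: 0.031
t: 11.3
tool_pos: [0.5341, -0.1037, 0.2586]
orientation: [-2.218, -2.221, 0.003]
force: [1.1, -0.5, -3.8]
opening: 0.031
t: 11.8
tool_pos: [0.5846, 0.0115, 0.2591]
orientation: [-2.215, -2.225, 0.003]
force: [-0.5, 0.4, -3.5]
opening: 0.0307
t: 12.0
tool_pos: [0.5846, 0.0083, 0.2607]
orientation: [-2.221, -2.222, 0.001]
force: [-0.2, -0.9, -3.8]
opening: 0.0307
n3 12.0 [0.5846 0.0083 0.2607] [-2.221e+00 -2.222e+00  1.000e-03] 0.03074141765202817 [-0.2 -0.9 -3.8]
```

View pics/n3c.png

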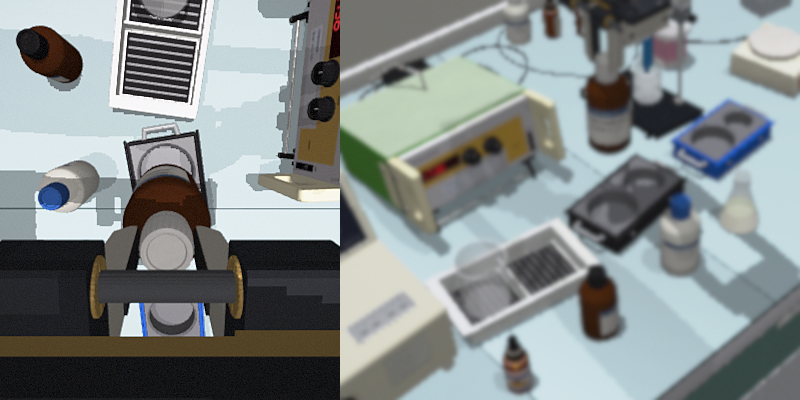

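The bottle is held upright over the black carrier's large well, within about 2 mm. I lower it, slowing down at the end.

```bash
python3 -m inch '[[[0,0.1,2,0,0,0,1],[0,0,3,0,0,0,1],[0,0,3,0,0,0,1],[0,0,2,0,0,0,1],[0,0,1,0,0,0,1]]]'
python3 -m inch '[[[0,0,0.5,0,0,0,1],[0,0,0.5,0,0,0,1],[0,0,0.5,0,0,0,1],[0,0,0.5,0,0,0,1],[0,0,0,0,0,0,1]]]'
python3 -m inch '[[[0,0,0.5,0,0,0,1],[0,0,0.5,0,0,0,1],[0,0,0.4,0,0,0,1],[0,0,0,0,0,0,1]]]'
```

```text
t: 12.6
tool_pos: [0.5844, 0.0089, 0.1486]
orientation: [-2.219, -2.221, 0.004]
force: [0.2, 0.7, -3.6]
opening: 0.0311
t: 13.1
tool_pos: [0.5858, 0.0097, 0.1307]
orientation: [-2.219, -2.224, 0.001]
force: [-0.7, 0.2, -4.0]
opening: 0.0312
t: 13.5
tool_pos: [0.5854, 0.0097, 0.1161]
orientation: [-2.218, -2.223, 0.002]
force: [-0.1, -0.1, -4.1]
opening: 0.031
```

```bash
python3 -m inch '[[[0,0,0.2,0,0,0,1],[0,0,0.2,0,0,0,1],[0,0,0,0,0,0,1]]]'
python3 -m inch '[[[0,0,0.1,0,0,0,1],[0,0,0,0,0,0,1]]]'
python3 -m inch '[[[0,0,0.1,0,0,0,1],[0,0,0,0,0,0,1]]]'
```

```text
t: 13.8
tool_pos: [0.5859, 0.0097, 0.1129]
orientation: [-2.219, -2.224, 0.0]
force: [-1.0, 0.6, -4.6]
opening: 0.031
t: 14.0
tool_pos: [0.5861, 0.0097, 0.1121]
orientation: [2.219, 2.224, 0.0]
force: [-0.1, 0.1, -3.7]
opening: 0.0309
t: 14.2
tool_pos: [0.5861, 0.0097, 0.1112]
orientation: [2.219, 2.224, 0.0]
force: [-0.8, 0.2, -4.2]
opening: 0.0315
```

```bash
for i in 1 2; do python3 -m inch '[[[0,0,0.1,0,0,0,1],[0,0,0,0,0,0,1]]]' | grep -E "tool|force"; done
```

```text
tool_pos: [0.5865, 0.0096, 0.1111]
force: [-2.4, 0.3, 3.1]
tool_pos: [0.5869, 0.0096, 0.1111]
force: [-3.7, 0.6, 9.1]
```

The bottle stands on the well floor (contact at TCP 0.111, as predicted). I release and go to the small amber bottle.

```bash
python3 -m inch '[[[0,0,-0.2,0,0,0,1],[0,0,0,0,0,0,-1],[0,0,0,0,0,0,-1],[0,0,0,0,0,0,-1],[0,0,0,0,0,0,-1]]]' 15
python3 -m inch '[[[0,0,-1,0,0,0,-1],[0,0,-3.5,0,0,0,-1],[0,0,-3.5,0,0,0,-1],[3.4,-3.6,0,0,0,0,-1],[3.4,-3.6,0,0,0,0,-1]]]'
python3 -m inch '[[[3.4,-3.6,0,0,0,0,-1],[3.4,-3.6,0,0,0,0,-1],[0,0,0,0,0,0,-1],[0,0,0,0,0,0,-1],[0,0,0,0,0,0,-1]]]'
python3 - <<'E'
from meas import *
shot("n4");
hough("n4",[("cap",318,212,.118,.027),("body",316,195,.084,.052)])
from plant import robot
c=robot.read_camera("scene");
cv2.imwrite("pics/n4c.png",np.hstack([cv2.imread("pics/n4.png")[:, 150:490],cv2.resize(c["image"][100:300,150:380],(460,400))]))
E
```

```text
t: 15.1
tool_pos: [0.5861, 0.0097, 0.1111]
orientation: [2.219, 2.224, 0.0]
force: [-0.2, -0.2, -0.1]
opening: 0.0587
t: 15.6
tool_pos: [0.5148, 0.0776, 0.1937]
orientation: [2.22, 2.219, 0.005]
force: [-0.4, 1.4, 0.1]
opening: 0.0921
t: 16.1
tool_pos: [0.4426, 0.1449, 0.1919]
orientation: [2.219, 2.223, 0.001]
force: [-0.1, -0.3, 0.8]
opening: 0.0932
n4 16.1 [0.4426 0.1449 0.1919] [2.219e+00 2.223e+00 1.000e-03] 0.09317255737520262 [-0.1 -0.3  0.8]
cap none
body [315.1 175.6  25.6  25.3] [0.4421 0.16   0.084 ]
```

View pics/n4c.png

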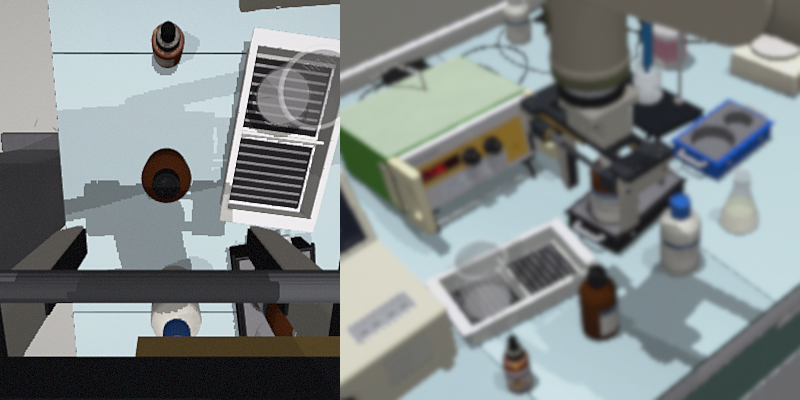

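The small amber's cap is at full-image (316,184), the dropper's bulb at (318,30). The large bottle stands in its well.

```bash
python3 - <<'E'
from meas import *
c=np.load("pics/n4.npz");p=(c["p"],c["o"])
for n,u,v,z in(("cap",316,184,.118),("bulb",318,30,.102),("whitecap",326,328,.128)):print(n,ray(c,u,v,z,p).round(4))
cap("n4",lambda i:(i.max(2)<55),.118,(290,160,345,215))
E
```

```text
cap [0.4429 0.1581 0.118 ]
bulb [0.4444 0.2887 0.102 ]
whitecap [0.4531 0.0156 0.128 ]
n4 blob [ 292  160   48   43 1066] [313.7 185. ] enc [315.5 177.6] 24.8 P [0.4408 0.1572 0.118 ] Penc [0.4424 0.1639 0.118 ] tool dx,dy cm [ 1.22 -0.18]
```

```bash
python3 -m inch '[[[1.1,0,2,0,0,0,-1],[0,0,2,0,0,0,-1],[0,0,0,0,0,0,-1],[0,0,0,0,0,0,-1],[0,0,0,0,0,0,-1]]]' 
python3 - <<'E'
from meas import *
shot("n5");
hough("n5",[("cap",316,211,.118,.027)])
cap("n5",lambda i:(i.max(2)<55),.118,(290,185,345,236))
c=cv2.imread("pics/n5.png");cv2.imwrite("pics/n5c.png",cv2.convertScaleAbs(cv2.resize(c[140:260,230:400],None,fx=3,fy=3),alpha=1.8))
E
```

```text
t: 16.7
tool_pos: [0.4426, 0.156, 0.1523]
orientation: [2.22, 2.222, 0.002]
force: [0.2, 0.5, 0.2]
opening: 0.0928
n5 16.7 [0.4426 0.156  0.1523] [2.220e+00 2.222e+00 2.000e-03] 0.09282591991941357 [0.2 0.5 0.2]
cap [318.1 205.4  18.5  17.1] [0.4446 0.1598 0.118 ]
n5 blob [ 290  185   54   40 1641] [315.3 204. ] enc [315.9 197. ] 27.8 P [0.4423 0.1609 0.118 ] Penc [0.4428 0.1666 0.118 ] tool dx,dy cm [ 0.49 -0.03]
```

View pics/n5c.png

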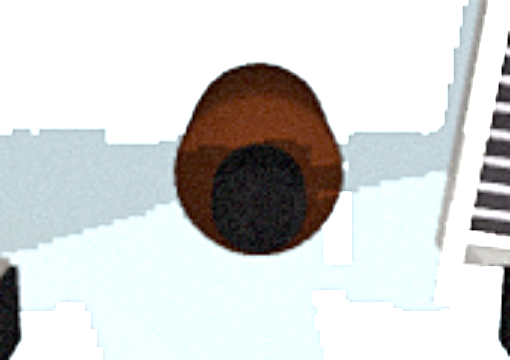

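The cap (crop 259,207) is centred under the tool to within 1–2 mm. I descend to TCP 0.073 and grip.

```bash
python3 -m inch '[[[0,0,2.5,0,0,0,-1],[0,0,2.5,0,0,0,-1],[0,0,2,0,0,0,0],[0,0,0.9,0,0,0,1],[0,0,0,0,0,0,1]]]' 6
python3 -m inch '[[[0,0,0,0,0,0,1],[0,0,0,0,0,0,1],[0,0,0,0,0,0,1],[0,0,0,0,0,0,1],[0,0,0,0,0,0,1]]]'
python3 -m inch '[[[0,0,0,0,0,0,1],[0,0,0,0,0,0,1],[0,0,0,0,0,0,1]]]'
```

```text
t: 17.25
tool_pos: [0.4412, 0.1561, 0.0716]
orientation: [-2.219, -2.223, 0.002]
force: [-0.4, -0.3, 0.4]
opening: 0.0734
t: 17.75
tool_pos: [0.442, 0.1564, 0.0725]
orientation: [2.219, 2.224, 0.001]
force: [0.7, 0.0, -0.3]
opening: 0.0336
t: 18.05
tool_pos: [0.4419, 0.1564, 0.0723]
orientation: [2.219, 2.224, 0.001]
force: [0.9, -0.4, 2.2]
opening: 0.0262
```

```bash
python3 -m inch '[[[0,0,0,0,0,0,1],[0,0,0,0,0,0,1],[0,0,-0.5,0,0,0,1],[0,0,-1.5,0,0,0,1],[0,0,-3,0,0,0,1]]]' 25 | grep -E "force|open"
python3 -m inch '[[[0,0,-4,0,0,0,1],[0,0,-4,0,0,0,1],[0,0,-3,0,0,0,1],[0,0,-2,0,0,0,1],[0,0,0,0,0,0,1]]]'
python3 -m inch '[[[-1.5,1,0,0,0,0,1],[-3,2.1,0,0,0,0,1],[-3.5,2.5,0,0,0,0,1],[-3.5,2.5,0,0,0,0,1],[-3.5,2.5,0,0,0,0,1]]]'| grep -E "tool|open"
python3 -m inch '[[[-3.2,2.3,0,0,0,0,1],[-2.5,1.7,0,0,0,0,1],[-1.5,0.9,0,0,0,0,1],[0,0,0,0,0,0,1],[0,0,0,0,0,0,1]]]'
python3 - <<'E'
from meas import *
shot("n6")
c=np.load("pics/n6.npz");i=c["image"].astype(int);m=(i.max(2)<50).astype(np.uint8);m[:,:285]=0;m[:,345:]=0;m[:190]=0;m[262:]=0
n,l,s,q=cv2.connectedComponentsWithStats(m);print(s[1:],q[1:])
E
```

```text
force: [-0.7, -1.2, -2.0]
opening: 0.0261
t: 19.05
tool_pos: [0.4432, 0.1567, 0.2556]
orientation: [2.217, 2.222, 0.007]
force: [0.2, 0.3, -1.8]
opening: 0.0264
tool_pos: [0.5478, 0.0052, 0.2499]
opening: 0.0254
t: 20.05
tool_pos: [0.5962, -0.0651, 0.25]
orientation: [-2.218, -2.221, 0.002]
force: [-1.1, 1.1, -1.4]
opening: 0.0261
n6 20.05 [ 0.5962 -0.0651  0.25  ] [-2.218e+00 -2.221e+00  2.000e-03] 0.02609942253732036 [-1.1  1.1 -1.4]
[[ 285  190   60   72 3535]
 [ 317  191    3    1    3]
 [ 321  190    1    1    1]
 [ 323  190    4    1    4]] [[314.70579915 229.30127298]
 [318.         191.        ]
 [321.         190.        ]
 [324.5        190.        ]]
```

```bash
python3 -m inch '[[[0,0.1,2,0,0,0,1],[0,0,3,0,0,0,1],[0,0,3.5,0,0,0,1],[0,0,3,0,0,0,1],[0,0,1.5,0,0,0,1]]]'| grep -E "tool|force"
python3 -m inch '[[[0,0,0.6,0,0,0,1],[0,0,0.6,0,0,0,1],[0,0,0.6,0,0,0,1],[0,0,0.6,0,0,0,1],[0,0,0,0,0,0,1]]]'| grep -E "tool|force"
python3 -m inch '[[[0,0,0.4,0,0,0,1],[0,0,0.3,0,0,0,1],[0,0,0.2,0,0,0,1],[0,0,0,0,0,0,1]]]'| grep -E "tool|force"
python3 -m inch '[[[0,0,0.2,0,0,0,1],[0,0,0,0,0,0,1]]]'| grep -E "tool|force"
```

```text
tool_pos: [0.5956, -0.0637, 0.1185]
force: [-1.7, 0.3, -2.6]
tool_pos: [0.5981, -0.0653, 0.0978]
force: [-0.1, 0.5, -2.2]
tool_pos: [0.5979, -0.0653, 0.0887]
force: [-0.0, 0.0, -2.5]
tool_pos: [0.5981, -0.0653, 0.087]
force: [-0.4, -0.3, -2.1]
```

```bash
python3 -m inch '[[[0,0,0.2,0,0,0,1],[0,0,0.1,0,0,0,1],[0,0,0,0,0,0,1]]]'| grep -E "tool|force"
for i in 1 2 3; do python3 -m inch '[[[0,0,0.1,0,0,0,1],[0,0,0,0,0,0,1]]]' | grep -E "tool|force"; done
```

```text
tool_pos: [0.598, -0.0653, 0.0839]
force: [0.5, 0.0, -1.6]
tool_pos: [0.5981, -0.0653, 0.083]
force: [0.4, 0.4, -2.6]
tool_pos: [0.5984, -0.0654, 0.0823]
force: [-0.9, -0.4, -1.7]
tool_pos: [0.5988, -0.0654, 0.0823]
force: [-1.3, 0.3, 4.3]
```

On the floor at 0.0823, as predicted. I release and go to the white bottle.

```bash
python3 -m inch '[[[0,0,-0.2,0,0,0,1],[0,0,0,0,0,0,-1],[0,0,0,0,0,0,-1],[0,0,0,0,0,0,-1],[0,0,0,0,0,0,-1]]]' 15| grep -E "tool|force|open"
python3 -m inch '[[[0,0,-1.5,0,0,0,-1],[0,0,-4,0,0,0,-1],[0,0,-3.5,0,0,0,-1],[1.5,-3.6,0,0,0,0,-1],[1.5,-3.6,0,0,0,0,-1]]]'| grep -E "tool|force"
python3 -m inch '[[[1.5,-3.6,0,0,0,0,-1],[1.5,-3.6,0,0,0,0,-1],[0,0,1.5,0,0,0,-1],[0,0,0,0,0,0,-1],[0,0,0,0,0,0,-1]]]'| grep -E "tool|force"
cat >> meas.py <<'E'
def blob(name,f,z,win,axis=0):
    c=np.load(f"pics/{name}.npz");p=(c["p"],c["o"]);a,b,x,y=win;m=f(c["image"][b:y,a:x].astype(int)).astype(np.uint8)
    n,l,s,q=cv2.connectedComponentsWithStats(m);i=1+np.argmax(s[1:,4]);x0,y0,w,h=s[i][:4]
    u=a+x0+w/2;vb=b+y0+h-w/2;P=ray(c,u,vb,z,p);print(name,"box",a+x0,b+y0,w,h,"top disc",u,vb,P.round(4),"move x,y cm",((P-c["p"])[[1,0]]*100).round(2))
E
python3 - <<'E'
from meas import *
shot("n7")
blob("n7",lambda i:(i[...,0]-i[...,2]>60),.128,(270,120,370,268))
blob("n4",lambda i:(i.max(2)<55),.118,(295,160,340,205))
E
```

```text
tool_pos: [0.5981, -0.0653, 0.083]
force: [0.3, 0.6, -0.0]
opening: 0.0536
tool_pos: [0.5272, -0.0357, 0.1762]
force: [-1.0, 1.1, 0.7]
tool_pos: [0.4546, -0.0059, 0.1586]
force: [-1.0, 0.3, 0.6]
n7 24.1 [ 0.4546 -0.0059  0.1586] [2.219 2.223 0.   ] 0.09293032835045187 [-1.   0.3  0.6]
n7 box 298 189 35 39 top disc 315.5 210.5 [ 0.4544 -0.0052  0.128 ] move x,y cm [ 0.06 -0.02]
n4 box 295 168 45 35 top disc 317.5 180.5 [0.4443 0.1613 0.118 ] move x,y cm [1.63 0.17]
```

```bash
python3 -m inch '[[[0.05,0,2.5,0,0,0,-1],[0,0,2.5,0,0,0,-1],[0,0,2,0,0,0,0],[0,0,0.65,0,0,0,1],[0,0,0,0,0,0,1]]]' 6 | grep -E "tool|force"
python3 -m inch '[[[0,0,0,0,0,0,1],[0,0,0,0,0,0,1],[0,0,0,0,0,0,1],[0,0,0,0,0,0,1],[0,0,0,0,0,0,1]]]'| grep -E "tool|force|open"
python3 -m inch '[[[0,0,0,0,0,0,1],[0,0,0,0,0,0,1],[0,0,0,0,0,0,1]]]'
```

```text
tool_pos: [0.4538, -0.0053, 0.0809]
force: [-0.2, 0.6, 1.1]
tool_pos: [0.4543, -0.0051, 0.0821]
force: [-0.1, 0.6, -0.6]
opening: 0.0336
t: 25.45
tool_pos: [0.4542, -0.0052, 0.0819]
orientation: [2.219, 2.224, 0.0]
force: [-0.7, 0.8, 3.1]
opening: 0.0294
```

```bash
python3 -m inch '[[[0,0,0,0,0,0,1],[0,0,0,0,0,0,1],[0,0,-0.5,0,0,0,1],[0,0,-1.5,0,0,0,1],[0,0,-3,0,0,0,1]]]' 25 | grep -E "force|open"
python3 -m inch '[[[0,0,-4,0,0,0,1],[0,0,-3.5,0,0,0,1],[0,0,-1.5,0,0,0,1],[0,0,0,0,0,0,1]]]'| grep -E "tool|force|open"
python3 -m inch '[[[-1.5,1,0,0,0,0,1],[-3,2,0,0,0,0,1],[-3.5,2.3,0,0,0,0,1],[-3.5,2.3,0,0,0,0,1],[-3.4,2.2,0,0,0,0,1]]]'| grep -E "tool|open"
python3 -m inch '[[[-3,2,0,0,0,0,1],[-2,1.3,0,0,0,0,1],[-1.5,0.9,0,0,0,0,1],[0,0,0,0,0,0,1],[0,0,0,0,0,0,1]]]'
python3 - <<'E'
from meas import *
shot("n8")
blob("n8",lambda i:(i[...,0]-i[...,2]>60),.128,(285,150,350,268))
E
```

```text
force: [0.5, -1.2, -1.4]
opening: 0.0291
tool_pos: [0.4554, -0.0052, 0.2237]
force: [1.2, 0.2, -1.8]
opening: 0.0292
tool_pos: [0.5519, -0.1549, 0.2181]
opening: 0.0289
t: 27.35
tool_pos: [0.5933, -0.2182, 0.2188]
orientation: [-2.217, -2.22, 0.002]
force: [-0.1, 0.8, -2.2]
opening: 0.0291
n8 27.35 [ 0.5933 -0.2182  0.2188] [-2.217e+00 -2.220e+00  2.000e-03] 0.029148927898791265 [-0.1  0.8 -2.2]
n8 box 291 228 51 40 top disc 316.5 242.5 [ 0.5938 -0.2682  0.128 ] move x,y cm [-5.    0.05]
```

```bash
python3 -m inch '[[[0,0.05,2,0,0,0,1],[0,0,3,0,0,0,1],[0,0,3,0,0,0,1],[0,0,1.5,0,0,0,1],[0,0,0.5,0,0,0,1]]]'| grep -E "tool|force"
python3 -m inch '[[[0,0,0.5,0,0,0,1],[0,0,0.5,0,0,0,1],[0,0,0.5,0,0,0,1],[0,0,0.4,0,0,0,1],[0,0,0,0,0,0,1]]]'| grep -E "tool|force"
python3 -m inch '[[[0,0,0.3,0,0,0,1],[0,0,0.1,0,0,0,1],[0,0,0,0,0,0,1]]]'| grep -E "tool|force"
```

```text
tool_pos: [0.5933, -0.2173, 0.1192]
force: [0.6, -0.8, -1.8]
tool_pos: [0.5948, -0.2188, 0.1022]
force: [-0.7, -0.4, -1.7]
tool_pos: [0.5949, -0.2188, 0.0985]
force: [0.2, -0.9, -1.9]
```

```bash
for i in 1 2 3; do python3 -m inch '[[[0,0,0.1,0,0,0,1],[0,0,0,0,0,0,1]]]' | grep -E "tool|force"; done
```

```text
tool_pos: [0.595, -0.2188, 0.0976]
force: [1.0, -0.1, -1.0]
tool_pos: [0.5949, -0.2188, 0.0965]
force: [-0.2, -0.1, -2.3]
tool_pos: [0.5949, -0.2188, 0.0955]
force: [0.1, -0.4, -2.2]
```

```bash
python3 -m inch '[[[0,0,0.2,0,0,0,1],[0,0,0,0,0,0,1]]]' | grep -E "tool|force"
for i in 1 2 3; do python3 -m inch '[[[0,0,0.1,0,0,0,1],[0,0,0,0,0,0,1]]]' | grep -E "tool|force"; done
```

```text
tool_pos: [0.5948, -0.2187, 0.0933]
force: [-0.2, -0.1, -0.9]
tool_pos: [0.5949, -0.2188, 0.0924]
force: [-0.5, 0.8, -1.3]
tool_pos: [0.5952, -0.2189, 0.092]
force: [-0.5, 0.0, 0.4]
tool_pos: [0.5955, -0.2192, 0.0919]
force: [-2.1, 0.2, 6.2]
```

White bottle is down (contact 0.0919, as predicted). I release and go to the dropper.

```bash
python3 -m inch '[[[0,0,-0.2,0,0,0,1],[0,0,0,0,0,0,-1],[0,0,0,0,0,0,-1],[0,0,0,0,0,0,-1],[0,0,0,0,0,0,-1]]]' 15| grep -E "tool|force|open"
python3 -m inch '[[[0,0,-1.5,0,0,0,-1],[0,0,-4,0,0,0,-1],[0,0,-3.5,0,0,0,-1],[3,-3,0,0,0,0,-1],[4,-3.5,0,0,0,0,-1]]]'| grep -E "tool|force"
python3 -m inch '[[[4.4,-3.1,0,0,0,0,-1],[4.5,-3,0,0,0,0,-1],[4.5,-2.4,0,0,0,0,-1],[4.5,0,0,0,0,0,-1],[4.5,0,0,0,0,0,-1]]]'| grep -E "tool|force"
python3 -m inch '[[[4.5,0,0,0,0,0,-1],[4.5,0,0,0,0,0,-1],[4.5,0,0,0,0,0,-1],[4.2,0,0,0,0,0,-1],[3.3,0,0,0,0,0,-1]]]'| grep -E "tool|force"
python3 -m inch '[[[0,0,2,0,0,0,-1],[0,0,2,0,0,0,-1],[0,0,0,0,0,0,-1],[0,0,0,0,0,0,-1]]]'| grep -E "tool|force"
python3 - <<'E'
from meas import *
shot("n9")
blob("n9",lambda i:(i.max(2)<60),.102,(280,120,350,262))
blob("n9",lambda i:(i.max(2)<125),.06,(270,110,360,262))
cv2.imwrite("pics/n9c.png",cv2.convertScaleAbs(cv2.resize(cv2.imread("pics/n9.png")[120:270,220:420],None,fx=3,fy=3),alpha=1.6))
E
```

```text
tool_pos: [0.595, -0.2188, 0.0925]
force: [1.0, 0.3, 0.3]
opening: 0.0569
tool_pos: [0.5331, -0.1523, 0.1857]
force: [-0.6, 1.3, 0.2]
tool_pos: [0.4511, 0.0666, 0.1844]
force: [1.5, -0.0, 0.3]
tool_pos: [0.4508, 0.2778, 0.1841]
force: [0.6, -0.4, -0.5]
tool_pos: [0.451, 0.2751, 0.1436]
force: [0.1, 1.0, 0.1]
n9 32.5 [0.451  0.2751 0.1436] [-2.219 -2.224 -0.   ] 0.09310161617409542 [0.1 1.  0.1]
n9 box 294 167 28 28 top disc 308.0 181.0 [0.4448 0.2969 0.102 ] move x,y cm [ 2.19 -0.62]
n9 box 270 155 90 107 top disc 315.0 217.0 [0.4504 0.254  0.06  ] move x,y cm [-2.11 -0.07]
```

```bash
python3 - <<'E'
from meas import *
c=np.load("pics/n9.npz");p=(c["p"],c["o"])
for u,v,z in((308,187,.102),(308,181,.077),(308,181,.07)):print(ray(c,u,v,z,p).round(4))
g=c["image"][150:210,308];print([list(map(int,x)) for x in g[::3]])
E
```

```text
[0.4448 0.2921 0.102 ]
[0.4442 0.2923 0.077 ]
[0.444 0.291 0.07 ]
[[176, 171, 156], [182, 178, 162], [71, 74, 82], [47, 50, 70], [50, 64, 95], [80, 92, 130], [10, 12, 17], [94, 101, 106], [56, 61, 64], [8, 5, 10], [18, 12, 13], [13, 10, 11], [3, 9, 3], [3, 3, 0], [0, 0, 0], [98, 96, 92], [102, 98, 89], [108, 106, 98], [109, 106, 99], [106, 104, 97]]
```

```bash
python3 -m inch '[[[1.6,-0.6,0,0,0,0,-1],[0,0,0,0,0,0,-1],[0,0,0,0,0,0,-1]]]'| grep -E "tool|force"
python3 - <<'E'
from meas import *
shot("n10")
c=np.load("pics/n10.npz");p=(c["p"],c["o"]);a=280;b=150
i=c["image"][b:262,a:350].astype(int);n,l,s,q=cv2.connectedComponentsWithStats((i.max(2)<60).astype(np.uint8));
for r in s[1:]:
    if r[4]>60:print(r[0]+a,r[1]+b,r[2:],)
k=s[1+np.argmax(s[1:,4])];u=a+k[0]+k[2]/2;vb=b+k[1]+k[3]-8;vt=b+k[1]+k[2]/2
print(ray(c,u,vb,.102,p).round(4),ray(c,u,vt,.077,p).round(4))
cv2.imwrite("pics/n10c.png",cv2.convertScaleAbs(cv2.resize(c["image"][120:270,220:420],None,fx=3,fy=3),alpha=1.6))
E
```

```text
tool_pos: [0.4457, 0.2912, 0.144]
force: [-1.0, 0.4, 0.3]
n10 32.85 [0.4457 0.2912 0.144 ] [2.218 2.224 0.003] 0.0927838550010381 [-1.   0.4  0.3]
301 176 [29 11 62]
298 184 [ 33  28 526]
[0.4448 0.294  0.102 ] [0.4448 0.2907 0.077 ]
```

```bash
python3 -m inch '[[[0,-0.05,3.3,0,0,0,-1],[0,0,3.5,0,0,0,-1],[0,0,3.2,0,0,0,-1],[0,0,2,0,0,0,0],[0,0,1.2,0,0,0,1]]]' 5 | grep -E "tool|force"
python3 -m inch '[[[0,0,0,0,0,0,1],[0,0,0,0,0,0,1],[0,0,0,0,0,0,1],[0,0,0,0,0,0,1],[0,0,0,0,0,0,1]]]'| grep -E "tool|force|open"
python3 -m inch '[[[0,0,0,0,0,0,1],[0,0,0,0,0,0,1],[0,0,0,0,0,0,1]]]'
```

```text
tool_pos: [0.4436, 0.2899, 0.0088]
force: [-0.3, -0.1, 0.0]
tool_pos: [0.4452, 0.2915, 0.0116]
force: [-0.4, 0.2, 0.2]
opening: 0.0414
t: 34.2
tool_pos: [0.4446, 0.2913, 0.011]
orientation: [2.219, 2.224, 0.001]
force: [-1.2, 0.0, 3.4]
opening: 0.0323
```

The dropper is gripped (32.3 mm). Before lowering the hand at the blue carrier, I check how near the clamp stand is.

```bash
python3 - <<'E'
from h import *
c=np.load("pics/c_blue.npz");p=(c["p"],c["o"])
t=np.load("pics/top0.npz")
for z in(0,.1,.2,.3):print(z,[ray(c,u,v,z,p).round(3)[:2] for u,v in((402,167),(410,193),(420,193),(440,200),(455,235))],[ray(t,u,v,z).round(3)[:2] for u,v in((341,148),(368,150),(352,120),(365,125))])
E
python3 -m inch '[[[0,0,0,0,0,0,1],[0,0,0,0,0,0,1],[0,0,-0.5,0,0,0,1],[0,0,-1.5,0,0,0,1],[0,0,-3,0,0,0,1]]]' 15 | grep -E "force|open"
python3 -m inch '[[[0,0,-4,0,0,0,1],[0,0,-4.5,0,0,0,1],[0,0,-4,0,0,0,1],[0,0,-1.5,0,0,0,1]]]'| grep -E "tool|force|open"
python3 -c "
from plant import robot
import cv2;cv2.imwrite('pics/t11.png',cv2.convertScaleAbs(cv2.resize(robot.read_camera('top')['image'][80:230,190:450],None,fx=3,fy=3),alpha=1.4))"
```

```text
0 [array([ 0.729, -0.271]), array([ 0.745, -0.314]), array([ 0.762, -0.313]), array([ 0.796, -0.325]), array([ 0.827, -0.386])] [array([ 0.685, -0.183]), array([ 0.674, -0.278]), array([ 0.787, -0.228]), array([ 0.767, -0.273])]
0.1 [array([ 0.701, -0.257]), array([ 0.714, -0.291]), array([ 0.727, -0.291]), array([ 0.754, -0.3  ]), array([ 0.779, -0.349])] [array([ 0.654, -0.176]), array([ 0.643, -0.265]), array([ 0.75 , -0.218]), array([ 0.731, -0.261])]
0.2 [array([ 0.672, -0.243]), array([ 0.682, -0.268]), array([ 0.691, -0.268]), array([ 0.711, -0.275]), array([ 0.73 , -0.311])] [array([ 0.623, -0.169]), array([ 0.613, -0.252]), array([ 0.714, -0.209]), array([ 0.695, -0.248])]
0.3 [array([ 0.644, -0.23 ]), array([ 0.65 , -0.246]), array([ 0.656, -0.246]), array([ 0.669, -0.25 ]), array([ 0.681, -0.274])] [array([ 0.593, -0.162]), array([ 0.583, -0.24 ]), array([ 0.677, -0.199]), array([ 0.66 , -0.236])]
force: [0.4, 0.4, -1.7]
opening: 0.0315
tool_pos: [0.4465, 0.2922, 0.2069]
force: [1.4, 0.8, -0.8]
opening: 0.0321
```

View pics/t11.png

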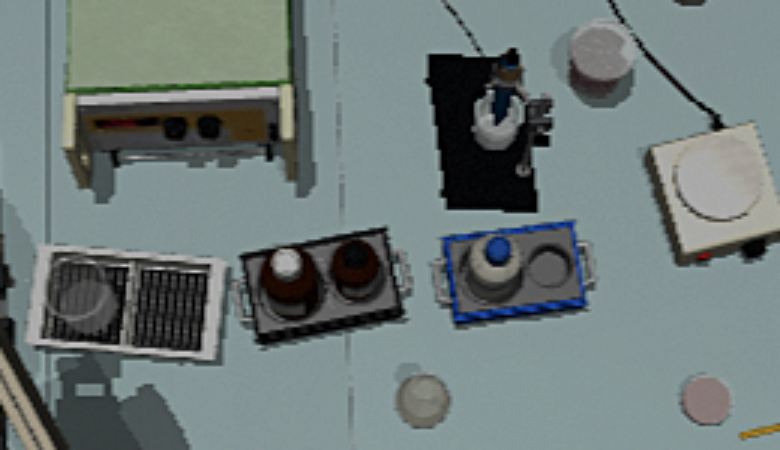

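t11 confirms that large amber, small amber and white are seated in their wells. The stand's rod foot is at crop (522,172), with a black knob at (541,140). I'll triangulate the knob against c_blue, since the hand passes near it.

```bash
python3 - <<'E'
from h import *
c=np.load("pics/c_blue.npz");p=(c["p"],c["o"]);t=np.load("pics/top0.npz")
for z in np.arange(.0,.4,.04):print(z.round(2),[ray(c,u,v,z,p).round(3)[:2] for u,v in((420,194),(400,169),(445,192))],[ray(t,u,v,z).round(3)[:2] for u,v in((370.3,126.7),(364,137),(370,115))])
E
```

```text
0.0 [array([ 0.762, -0.315]), array([ 0.726, -0.274]), array([ 0.803, -0.312])] [array([ 0.759, -0.292]), array([ 0.722, -0.267]), array([ 0.803, -0.293])]
0.04 [array([ 0.748, -0.306]), array([ 0.715, -0.268]), array([ 0.785, -0.303])] [array([ 0.745, -0.286]), array([ 0.709, -0.262]), array([ 0.788, -0.288])]
0.08 [array([ 0.734, -0.297]), array([ 0.704, -0.263]), array([ 0.768, -0.294])] [array([ 0.731, -0.281]), array([ 0.696, -0.257]), array([ 0.773, -0.283])]
0.12 [array([ 0.72 , -0.288]), array([ 0.693, -0.257]), array([ 0.75 , -0.285])] [array([ 0.717, -0.275]), array([ 0.682, -0.252]), array([ 0.758, -0.277])]
0.16 [array([ 0.706, -0.279]), array([ 0.682, -0.251]), array([ 0.733, -0.276])] [array([ 0.703, -0.27 ]), array([ 0.669, -0.248]), array([ 0.743, -0.272])]
0.2 [array([ 0.691, -0.269]), array([ 0.671, -0.245]), array([ 0.715, -0.267])] [array([ 0.689, -0.265]), array([ 0.656, -0.243]), array([ 0.728, -0.266])]
0.24 [array([ 0.677, -0.26 ]), array([ 0.659, -0.239]), array([ 0.698, -0.258])] [array([ 0.675, -0.259]), array([ 0.643, -0.238]), array([ 0.713, -0.261])]
0.28 [array([ 0.663, -0.251]), array([ 0.648, -0.234]), array([ 0.68, -0.25])] [array([ 0.661, -0.254]), array([ 0.63 , -0.233]), array([ 0.698, -0.256])]
0.32 [array([ 0.649, -0.242]), array([ 0.637, -0.228]), array([ 0.663, -0.241])] [array([ 0.647, -0.249]), array([ 0.616, -0.228]), array([ 0.683, -0.25 ])]
0.36 [array([ 0.635, -0.233]), array([ 0.626, -0.222]), array([ 0.645, -0.232])] [array([ 0.633, -0.243]), array([ 0.603, -0.224]), array([ 0.667, -0.245])]
```

The rod stands at about (0.72,-0.268) with knobs reaching back to x≈0.70, so the hand's end would pass within a centimetre. I'll turn the tool 20° there to keep clear. Carrying the dropper over now.

```bash
python3 -m inch '[[[-2,0.5,0,0,0,0,1],[-3.5,0.9,0,0,0,0,1],[-4.5,1.2,0,0,0,0,1],[-4.5,1.2,0,0,0,0,1],[-4.5,1.2,0,0,0,0,1]]]'| grep -E "tool|open"
python3 -m inch '[[[-4.5,1.2,0,0,0,0,1],[-4.5,1.2,0,0,0,0,1],[-4.5,1.2,0,0,0,0,1],[-4.5,1.2,0,0,0,0,1],[-4.5,1.2,0,0,0,0,1]]]'| grep -E "tool|open"
python3 -m inch '[[[-4.5,1.2,0,0,0,0,1],[-4.5,1.2,0,0,0,0,1],[-3.9,1.2,0,0,0,0,1],[-2.5,0.8,0,0,0,0,1],[-1.5,0.5,0,0,0,0,1]]]'| grep -E "tool|open"
python3 -m inch '[[[0,0,0,0,0,5,1],[0,0,0,0,0,7.5,1],[0,0,0,0,0,7.5,1],[0,0,0,0,0,0,1],[0,0,0,0,0,0,1]]]'
```

```text
tool_pos: [0.4939, 0.0995, 0.1988]
opening: 0.032
tool_pos: [0.5545, -0.1254, 0.1987]
opening: 0.0313
tool_pos: [0.6036, -0.2947, 0.1977]
opening: 0.032
t: 37.15
tool_pos: [0.604, -0.2922, 0.1991]
orientation: [-2.566, -1.808, 0.002]
force: [0.8, 0.3, -0.2]
opening: 0.0318
```

```bash
python3 -m inch '[[[0.35,-0.6,2,0,0,0,1],[0,0,3.5,0,0,0,1],[0,0,4,0,0,0,1],[0,0,3,0,0,0,1],[0,0,1,0,0,0,1]]]'| grep -E "tool|force"
python3 -m inch '[[[0,0,0.4,0,0,0,1],[0,0,0,0,0,0,1],[0,0,0,0,0,0,1]]]'| grep -E "tool|force"
```

```text
tool_pos: [0.5971, -0.2854, 0.0604]
force: [0.2, 0.9, -0.9]
tool_pos: [0.6016, -0.2881, 0.0641]
force: [-0.0, -0.2, 0.8]
```

```bash
python3 -m inch '[[[0,0,0,0,0,0,1],[0,0,0,0,0,0,1]]]'| grep -E "tool|force|ori|open"
```

```text
tool_pos: [0.6011, -0.2877, 0.0632]
orientation: [2.57, 1.804, 0.002]
force: [-0.4, 0.4, -1.2]
opening: 0.0317
```

```bash
python3 -m inch '[[[0,-0.15,0.8,0,0,0,1],[0,0,0.8,0,0,0,1],[0,0,0.8,0,0,0,1],[0,0,0.8,0,0,0,1],[0,0,0,0,0,0,1]]]'| grep -E "tool|force"
python3 -m inch '[[[0,0,0.4,0,0,0,1],[0,0,0.3,0,0,0,1],[0,0,0,0,0,0,1]]]'| grep -E "tool|force"
python3 -m inch '[[[0,0,0.1,0,0,0,1],[0,0,0,0,0,0,1]]]'| grep -E "tool|force"
```

```text
tool_pos: [0.5974, -0.286, 0.0272]
force: [-0.2, 0.2, -1.9]
tool_pos: [0.5986, -0.2867, 0.0223]
force: [-1.3, -0.0, -1.0]
tool_pos: [0.5989, -0.2868, 0.0218]
force: [-0.2, -1.0, -0.0]
```

```bash
for i in 1 2 3; do python3 -m inch '[[[0,0,0.1,0,0,0,1],[0,0,0,0,0,0,1]]]' | grep -E "tool|force"; done
```

```text
tool_pos: [0.5991, -0.2869, 0.0211]
force: [-0.2, 0.1, 1.5]
tool_pos: [0.5992, -0.287, 0.021]
force: [-3.3, 2.2, 7.8]
tool_pos: [0.5993, -0.2872, 0.021]
force: [-6.6, 3.1, 14.1]
```

The dropper is on the floor at 0.021, as predicted. I back off, release, rise, turn back and go to the flask.

```bash
python3 -m inch '[[[0,0,-0.3,0,0,0,1],[0,0,0,0,0,0,-1],[0,0,0,0,0,0,-1],[0,0,0,0,0,0,-1],[0,0,0,0,0,0,-1]]]' 15| grep -E "tool|force|open"
python3 -m inch '[[[0,0,-0.5,0,0,0,-0.3],[0,0,-2,0,0,0,-0.3],[0,0,-4,0,0,0,-0.3],[0,0,-4.5,0,0,0,-1],[0,0,-4.5,0,0,0,-1]]]'| grep -E "tool|force"
python3 -m inch '[[[0,0,-1.5,0,0,-5,-1],[0,0,0,0,0,-7.5,-1],[0,0,0,0,0,-7.5,-1],[0,0,0,0,0,0,-1]]]'| grep -E "tool|ori"
python3 -m inch '[[[3.5,-3.4,0,0,0,0,-1],[4,-3.8,0,0,0,0,-1],[4,-3.8,0,0,0,0,-1],[3.5,-3.3,2,0,0,0,-1],[0,0,3,0,0,0,-1]]]'| grep -E "tool|force"
python3 -m inch '[[[0,0,1,0,0,0,-1],[0,0,0,0,0,0,-1],[0,0,0,0,0,0,-1]]]'| grep -E "tool|force"
python3 - <<'E'
from meas import *
shot("n11")
hough("n11",[("lip",314,209,.097,.032),("foot",314,180,.0,.064)],"pics/n11h.png")
cv2.imwrite("pics/n11c.png",cv2.resize(cv2.imread("pics/n11h.png")[110:270,220:420],None,fx=3,fy=3))
E
```

```text
tool_pos: [0.5986, -0.2866, 0.0212]
force: [0.3, -0.2, 0.3]
opening: 0.0592
tool_pos: [0.5984, -0.2865, 0.1782]
force: [0.4, -0.0, 0.8]
tool_pos: [0.5989, -0.2868, 0.1922]
orientation: [2.216, 2.226, 0.0]
tool_pos: [0.4623, -0.1431, 0.1439]
force: [1.1, -0.7, 0.3]
tool_pos: [0.4648, -0.1467, 0.1334]
force: [0.1, 0.2, 0.1]
n11 41.95 [ 0.4648 -0.1467  0.1334] [2.221 2.221 0.   ] 0.09278649508766831 [0.1 0.2 0.1]
lip [299.9 184.1  19.2  20.1] [ 0.4525 -0.1263  0.097 ]
foot [308.4 175.4  29.   29.1] [ 0.4568 -0.1356  0.    ]
```

View pics/n11c.png

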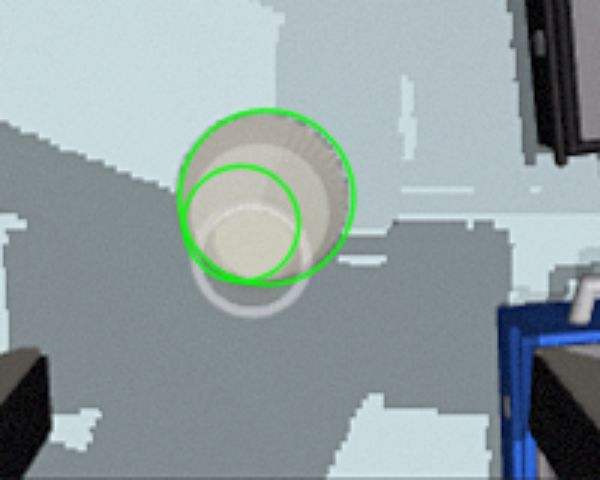

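The foot circle fits well at (0.457,-0.1356). The lip ring at crop (252,262) gives (0.455,-0.137). I move over it and grip the neck.

```bash
python3 -m inch '[[[1,-0.9,1,0,0,0,-1],[0,0,3,0,0,0,-1],[0,0,3,0,0,0,-1],[0,0,2,0,0,0,0],[0,0,0.25,0,0,0,0]]]' 5 | grep -E "tool|force"
python3 -m inch '[[[0,0,0,0,0,0,1],[0,0,0,0,0,0,1],[0,0,0,0,0,0,1],[0,0,0,0,0,0,1],[0,0,0,0,0,0,1]]]'| grep -E "tool|force|open"
python3 -m inch '[[[0,0,0,0,0,0,1],[0,0,0,0,0,0,1],[0,0,0,0,0,0,1]]]'
```

```text
tool_pos: [0.4539, -0.1359, 0.0382]
force: [-0.7, -0.5, 0.2]
tool_pos: [0.4555, -0.1361, 0.0407]
force: [0.2, -0.8, -0.0]
opening: 0.0416
t: 43.3
tool_pos: [0.455, -0.136, 0.0401]
orientation: [2.219, 2.224, 0.0]
force: [-0.5, 0.1, 2.5]
opening: 0.0317
```

It reads 31.7 mm, which is the lip's diameter rather than the neck's 28. I reopen, go 9 mm lower and close again.

```bash
python3 -m inch '[[[0,0,0,0,0,0,0],[0,0,0,0,0,0,0],[0,0,0,0,0,0,0],[0,0,0.5,0,0,0,0],[0,0,0.4,0,0,0,0]]]' 5 | grep -E "tool|force|open"
python3 -m inch '[[[0,0,0,0,0,0,1],[0,0,0,0,0,0,1],[0,0,0,0,0,0,1],[0,0,0,0,0,0,1],[0,0,0,0,0,0,1]]]'| grep -E "tool|force|open"
```

```text
tool_pos: [0.4549, -0.1359, 0.0305]
force: [-0.5, -0.5, 1.0]
opening: 0.0468
tool_pos: [0.455, -0.1359, 0.031]
force: [0.2, 0.1, -0.8]
opening: 0.0316
```

```bash
python3 -m inch '[[[0,0,0,0,0,0,1],[0,0,0,0,0,0,1],[0,0,-0.5,0,0,0,1],[0,0,-1,0,0,0,1],[0,0,-1.5,0,0,0,1]]]' 12 | grep -E "force|open"
python3 -m inch '[[[0,0,-3,0,0,0,1],[0,0,-3.5,0,0,0,1],[0,0,-2.5,0,0,0,1],[0,0,0,0,0,0,1]]]'| grep -E "tool|force|open"
python3 -m inch '[[[2,0,0,0,0,0,1],[3.5,0,0,0,0,0,1],[4,0,0,0,0,0,1],[4,0,0,0,0,0,1],[4,0,0,0,0,0,1]]]'| grep -E "tool|open"
python3 -m inch '[[[4,0.5,0,0,0,0,1],[3.5,1.5,0,0,0,0,1],[2.2,2.5,0,0,0,0,1],[1.2,2.5,0,0,0,0,1],[0,2.2,0,0,0,0,1]]]'| grep -E "tool|open"
python3 -m inch '[[[0,1.8,0,0,0,0,1],[0,1,0,0,0,0,1],[0,0,0,0,0,0,1],[0,0,0,0,0,0,1]]]'
python3 - <<'E'
from meas import *
shot("n12")
c=np.load("pics/n12.npz");cv2.imwrite("pics/n12c.png",cv2.convertScaleAbs(cv2.resize(c["image"][0:290,200:460],None,fx=2,fy=2),alpha=1.2))
E
```

```text
force: [0.4, 0.2, -0.0]
opening: 0.0306
tool_pos: [0.4579, -0.1371, 0.1566]
force: [0.4, 0.5, -0.4]
opening: 0.0308
tool_pos: [0.454, 0.0405, 0.1505]
opening: 0.0307
tool_pos: [0.5467, 0.1503, 0.1502]
opening: 0.0308
t: 46.6
tool_pos: [0.5736, 0.1481, 0.1505]
orientation: [-2.219, -2.223, 0.001]
force: [0.5, -1.0, -1.5]
opening: 0.0309
n12 46.6 [0.5736 0.1481 0.1505] [-2.219e+00 -2.223e+00  1.000e-03] 0.030906683443845152 [ 0.5 -1.  -1.5]
```

View pics/n12c.png

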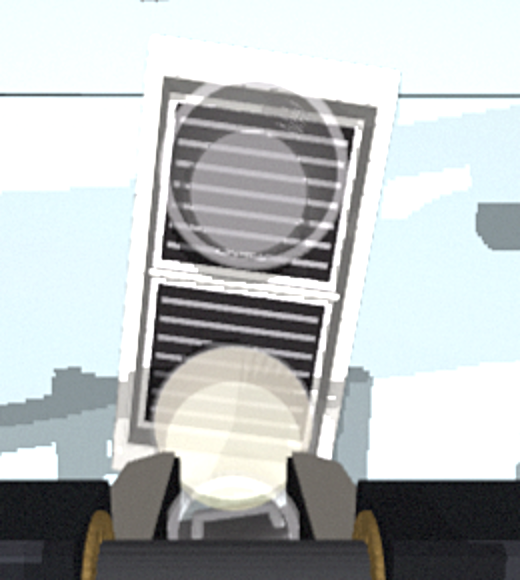

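The flask is held upright over the empty bay, with its foot centre near crop (235,426) and the bay centre near (234,365), which is about (0.575,0.150). I lower it with a small correction.

```bash
python3 -m inch '[[[0.2,0.15,2,0,0,0,1],[0,0,3,0,0,0,1],[0,0,2.5,0,0,0,1],[0,0,1,0,0,0,1],[0,0,0,0,0,0,1]]]'| grep -E "tool|force"
python3 -m inch '[[[0,0,0.5,0,0,0,1],[0,0,0.5,0,0,0,1],[0,0,0.4,0,0,0,1],[0,0,0.3,0,0,0,1],[0,0,0,0,0,0,1]]]'| grep -E "tool|force"
python3 -m inch '[[[0,0,0.4,0,0,0,1],[0,0,0.2,0,0,0,1],[0,0,0,0,0,0,1]]]'| grep -E "tool|force"
python3 -m inch '[[[0,0,0.1,0,0,0,1],[0,0,0,0,0,0,1]]]'| grep -E "tool|force"
```

```text
tool_pos: [0.574, 0.15, 0.0644]
force: [1.0, 0.8, -1.2]
tool_pos: [0.5756, 0.1502, 0.0486]
force: [0.6, 0.1, -0.4]
tool_pos: [0.5755, 0.1503, 0.0424]
force: [0.4, -1.2, -1.6]
tool_pos: [0.5758, 0.1503, 0.0419]
force: [-0.6, 0.2, -0.5]
```

```bash
python3 -m inch '[[[0,0,0.2,0,0,0,1],[0,0,0.1,0,0,0,1],[0,0,0,0,0,0,1]]]'| grep -E "tool|force"
for i in 1 2 3; do python3 -m inch '[[[0,0,0.1,0,0,0,1],[0,0,0,0,0,0,1]]]' | grep -E "tool|force"; done
```

```text
tool_pos: [0.5756, 0.1503, 0.0387]
force: [0.9, -0.7, -0.8]
tool_pos: [0.5758, 0.1503, 0.0378]
force: [-0.9, -0.9, 0.0]
tool_pos: [0.5758, 0.1503, 0.0368]
force: [0.7, 0.6, -0.9]
tool_pos: [0.5763, 0.1504, 0.0368]
force: [-2.8, -0.8, 4.5]
```

Floor contact at 0.0368, as predicted. I release, rise, retreat and check numerically.

```bash
python3 -m inch '[[[0,0,-0.2,0,0,0,1],[0,0,0,0,0,0,0],[0,0,0,0,0,0,0],[0,0,0,0,0,0,0],[0,0,0,0,0,0,0]]]' 15| grep -E "tool|force|open"
python3 -m inch '[[[0,0,0,0,0,0,0],[0,0,-1,0,0,0,0],[0,0,-2,0,0,0,0],[0,0,-4,0,0,0,0],[0,0,-4.5,0,0,0,-1]]]'| grep -E "tool|force|open"
python3 -m inch '[[[0,0,-4.5,0,0,0,-1],[0,0,-4.5,0,0,0,-1],[0,-3,-2,0,0,0,-1],[0,-4,0,0,0,0,-1],[0,-4,0,0,0,0,-1]]]'| grep -E "tool|force|open"
python3 -m inch '[[[0,0,0,0,0,0,-1],[0,0,0,0,0,0,-1],[0,0,0,0,0,0,-1]]]'| grep -E "tool|force|open"
python3 - <<'E'
from meas import *
from plant import robot
shot("f1")
c=robot.read_camera("top");b=np.load("pics/top0.npz");cv2.imwrite("pics/topf.png",c["image"])
def pix(P):q=c["R"]@np.array(P)+c["t"];q=c["K"]@q;return (q/q[2])[:2].round(1)
for n,P in(("flask foot",(.575,.15,.006)),("beaker",(.587,.242,.006)),("drop",(.6,-.287,.112)),("white",(.594,-.219,.138)),("asm",(.598,-.065,.128)),("alg",(.586,.01,.155)),("dish",(.45,-.43,.015))):print(n,pix(P))
d=cv2.absdiff(c["image"],b["image"]).max(2)
print("dish diff",d[203:222,416:437].mean(),"beaker diff",d[165:196,200:232].mean())
hsv=cv2.cvtColor(c["image"],cv2.COLOR_BGR2HSV)
i=c["image"].astype(int)
m=((i[...,0]-i[...,2])>70).astype(np.uint8);m[:150]=0;m[200:]=0
hough("f1",[("flask lip",316,100,.103,.032)])
p=np.load("pics/f1.npz");T=p["tool_from_camera"];Rt=Ro.from_rotvec(p["o"]).as_matrix()
def wp(P):
    q=T[:3,:3].T@(Rt.T@(np.array(P)-p["p"])-T[:3,3]);q=p["K"]@q;return (q/q[2])[:2].round(1)
for n,P in(("lip",(.575,.15,.103)),("foot",(.575,.15,.006)),("beaker",(.587,.242,.097))):print(n,wp(P))
E
```

```text
tool_pos: [0.5758, 0.1503, 0.0378]
force: [0.3, 0.4, -0.2]
opening: 0.0463
tool_pos: [0.5746, 0.1501, 0.1533]
force: [1.7, -0.1, 0.9]
opening: 0.0509
tool_pos: [0.4654, 0.1501, 0.2649]
force: [0.3, 1.3, 0.4]
opening: 0.0893
tool_pos: [0.4667, 0.1501, 0.2638]
force: [0.9, 0.5, -0.5]
opening: 0.0933
f1 50.85 [0.4667 0.1501 0.2638] [2.219e+00 2.223e+00 2.000e-03] 0.09328313395270836 [ 0.9  0.5 -0.5]
flask foot [246.7 182.1]
beaker [220.  179.9]
drop [376.  161.4]
white [356.  161.8]
asm [308.2 163.5]
alg [284.7 165.9]
dish [417.5 209.8]
dish diff 6.739348370927318 beaker diff 31.08266129032258
flask lip none
lip [406.3 181.1]
foot [387.6 169.3]
beaker [421.2 100.8]
```

```bash
python3 - <<'E'
from meas import *
hough("f1",[("lip",406,181,.103,.032),("foot",388,169,.006,.064),("beaker",421,101,.097,.074)])
hough("c_tub",[("beaker",330,70,.097,.074)])
hough("n12",[("beaker",328,88,.097,.074)])
c=cv2.imread("pics/topf.png");b=cv2.imread("pics/top0.png")
d=cv2.absdiff(c,b).max(2);m=(d>35).astype(np.uint8)
n,l,s,q=cv2.connectedComponentsWithStats(m[140:230,190:450])
for k in range(1,n):
    if s[k,4]>25:print("changed",s[k][:5]+[190,140,0,0,0],q[k].round()+[190,140])
print("dropper col gray",[c[v,368:382].max(1).tolist() for v in(160,165,170)])
E
```

```text
lip [408.1 180.4  12.9  13.4] [0.5771 0.1509 0.103 ]
foot [398.4 174.6  21.9  21.3] [0.5918 0.142  0.006 ]
beaker [395.9 107.9  34.6  32.4] [0.5586 0.2341 0.097 ]
beaker [328.4  70.4  33.   31.4] [0.5843 0.239  0.097 ]
beaker [325.1  90.4  50.5  47.6] [0.5807 0.2395 0.097 ]
changed [190 140  15  13  99] [197. 144.]
changed [ 190  140  115   90 3130] [239. 199.]
changed [225 140   9  23  54] [229. 148.]
changed [347 158  17  13 116] [355. 164.]
changed [301 160  14   6  33] [307. 162.]
changed [277 163  18   8  77] [285. 166.]
changed [368 164  10  11  85] [372. 169.]
changed [301 166  16  15 182] [309. 172.]
changed [277 168  22  19 247] [288. 177.]
changed [345 168  18  13  75] [353. 175.]
changed [210 175  19  15  74] [221. 183.]
changed [364 197  23  24 367] [375. 210.]
changed [322 205  18  18 113] [330. 215.]
dropper col gray [[65, 68, 67, 68, 69, 68, 69, 68, 68, 67, 65, 68, 65, 72], [14, 41, 33, 29, 37, 16, 0, 0, 15, 27, 22, 24, 55, 83], [18, 34, 29, 12, 28, 43, 47, 39, 20, 14, 20, 15, 39, 64]]
```

The flask lip fit is good at (0.577,0.151) and at the right height, but the oblique foot and beaker fits aren't trustworthy. I'll re-measure from the earlier c_tub and c_blue poses.

```bash
python3 -m inch '[[[-1,2.6,-0.6,0,0,0,-1],[-1,2.6,-0.6,0,0,0,-1],[-1,2.6,-0.5,0,0,0,-1],[-1,2.6,-0.5,0,0,0,-1],[0,0,0,0,0,0,-1]]]'| grep -E "tool"
python3 -m inch '[[[0,0,0,0,0,0,-1],[0,0,0,0,0,0,-1]]]'| grep -E "tool"
python3 -c "
from meas import *
shot('f2')
hough('f2',[('lip',318,150,.103,.032),('foot',318,145,.006,.064),('beaker',328,70,.097,.074)])
hough('f2',[('beakerbase',328,85,.006,.07)]);hough('c_tub',[('beakerbase',328,85,.006,.07)])"
python3 -m inch '[[[-4.8,0.5,0,0,0,0,-1],[-4.8,0.5,0,0,0,0,-1],[-4.8,0.5,0,0,0,0,-1],[-4.8,0.5,0,0,0,0,-1],[-4.8,0,0,0,0,0,-1]]]'| grep -E "tool"
python3 -m inch '[[[-4.8,0,0,0,0,0,-1],[-4.8,0,0,0,0,0,-1],[-4.8,0,0,0,0,0,-1],[0,0,0,0,0,0,-1],[0,0,0,0,0,0,-1]]]'| grep -E "tool|force"
python3 - <<'E'
from meas import *
shot("f3")
hough("f3",[("blueW rim",318,131,.038,.072),("blueD rim",321,181,.038,.048),("dropper body",321,178,.066,.033)])
blob("f3",lambda i:(i.max(2)<55),.112,(300,160,345,225))
blob("f3",lambda i:(i[...,0]-i[...,2]>60),.138,(298,110,340,160))
E
```

```text
tool_pos: [0.5726, 0.1086, 0.284]
tool_pos: [0.5695, 0.1106, 0.2845]
f2 51.65 [0.5695 0.1106 0.2845] [-2.218e+00 -2.223e+00  1.000e-03] 0.09251530162825197 [ 0.2  0.1 -0.3]
lip [321.6 146.9  12.8  13. ] [0.5764 0.1491 0.103 ]
foot [313.4 140.6  21.6  20.8] [0.5655 0.1515 0.006 ]
beaker [327.1  86.6  33.1  31.4] [0.5826 0.2197 0.097 ]
beakerbase [340.6  88.6  24.7  23.8] [0.6057 0.2272 0.006 ]
beakerbase [314.9  84.6  24.9  23.7] [0.5677 0.2337 0.006 ]
tool_pos: [0.5901, -0.1307, 0.2853]
tool_pos: [0.5902, -0.2741, 0.2847]
force: [0.8, 0.5, -0.2]
f3 52.7 [ 0.5902 -0.2741  0.2847] [-2.221 -2.221 -0.   ] 0.09314736835338183 [ 0.8  0.5 -0.2]
blueW rim [319.6 134.6  23.7  25.3] [ 0.5956 -0.2229  0.038 ]
blueD rim [323.6 178.9  16.9  16.2] [ 0.6017 -0.2869  0.038 ]
dropper body [325.1 180.9  11.9  11.9] [ 0.6031 -0.2848  0.066 ]
f3 box 307 180 22 15 top disc 318.0 184.0 [ 0.5929 -0.2802  0.112 ] move x,y cm [-0.61  0.27]
f3 box 308 123 25 25 top disc 320.5 135.5 [ 0.5953 -0.2206  0.138 ] move x,y cm [5.36 0.52]
```

```bash
python3 - <<'E'
import cv2,numpy as np
a,b=[cv2.cvtColor(cv2.imread(f"pics/{n}.png"),cv2.COLOR_BGR2GRAY) for n in("c_tub","f2")]
for n,(u,v,w,h) in dict(beaker=(292,35,75,62),bayend=(280,18,110,20),instr=(420,50,90,150)).items():
    r=cv2.matchTemplate(b[v-12:v+h+12,u-12:u+w+12],a[v:v+h,u:u+w],cv2.TM_CCOEFF_NORMED);_,s,_,l=cv2.minMaxLoc(r);print(n,round(s,3),np.array(l)-12)
t0,t1=cv2.imread("pics/top0.png"),cv2.imread("pics/topf.png")
r=cv2.matchTemplate(t1[195:230,408:445],t0[200:225,413:440],cv2.TM_CCOEFF_NORMED);print("dish",cv2.minMaxLoc(r)[1:])
E
```

```text
beaker 0.981 [ 0 -1]
bayend 0.974 [ 0 -1]
instr 0.988 [ 0 -1]
dish (0.7845934629440308, (0, 10), (5, 5))
```

The beaker moved no more than its surroundings did between the two views (same 1 px shift), and the dish shows no shift. Handing in.

```bash
python3 -c "
from plant import robot
robot.close_job();print(robot.read_state()['t'])"
```

```text
the job is handed in; nothing more can be done
the job is handed in; nothing more can be done
```

The job is handed in at about 53 s of the 106 s allowed. I placed the large amber, small amber, white bottle, dropper and flask, in that order. Each was lowered upright until it touched the floor of its well or bay, at the height I expected, and then released.

**Final checks:**
- **Bottles:** A top view part-way through showed both ambers and the white bottle in their wells. A last wrist view found the white cap within about 2 mm of its well centre. The dropper's body fit was within about 4 mm of its well centre.
- **Flask:** The lip measured (0.576, 0.149), within about 2 mm of where I lowered it and at the right height.
- **Beaker and dish:** The beaker shifted no more than its surroundings between matching before and after views. The dish showed no shift, though its image match was weaker (0.78, against 0.98 for the beaker).

**What failed or disagreed:**
- **First grasp missed:** My first grasp of the large bottle shut above the cap without touching it. The fingertips appeared to sit about 3 cm behind the reported TCP, so I gripped lower from then on.
- **Flask grip:** The gripper opening read about 32 mm at both heights I tried, so it probably held the flask's lip rather than only the 28 mm neck.
- **Poor circle fits:** The fits on the flask's foot and the beaker's base were unreliable, so I did not use them. The dropper's cap blob disagreed with its body fit by about 1 cm, and I relied on the body fit.

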